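Set the dose stand for the oral medicine round

ROBOT

A 6-joint arm with a two-finger parallel gripper is mounted at the origin on a cart in front of the work surface, level with it; the furniture and walls round the work are solid. World frame = base frame: x ahead of the robot, y to its left, z up, the work surface at z = 0. Lengths are in m, angles in rad, forces in N, time in s.
With the tool pointing down it reaches from about 0.35 to 0.775 m from the base axis. Payload 7.3 kg.
Tool frame: the origin (TCP) lies between the finger pads; the fingertips stand ahead of it and the grasp point (between the pads) lies 6 mm ahead of it (robot.tip_extent is the x of the fingertips in the tool frame, in m); x points along the fingers, z is the direction in which the jaws open and shut, and the axes are right-handed (so a half turn about x gives the same grasp; the last joint's range is limited). The gripper opens to 92 mm and grips with 3 to 60 N. Pads are 19 mm wide; open, the fingers measure 130 mm over their backs; the gripper's body (75 mm by 190 mm) begins 47 mm behind the grasp point.
Start: joints at [0.956, 0.342, 1.524, -0, 1.275, -0.146], TCP at [0.237, 0.468, 0.225] pointing down, gripper open.
Joint ranges: [-2.53, 2.53], [-0.77, 2.02], [0.04, 2.7], [-1, 4.14], [0.28, 2.66], [-3.11, 3.11]. Speed limits (rad/s): [2.57, 2.57, 3.14, 3.14, 3.14, 3.14].

INTERFACE

Orientations are given as [roll, pitch, yaw] about the fixed x, y, z axes, in that order (R = Rz(yaw) Ry(pitch) Rx(roll)).
In Python, from cell import robot gives the robot as it stands. The module is installed in compiled form; this text tells all that it offers.
- The arm moves only by the shell command python3 -m creep 'ROWS' [FORCE]. ROWS is JSON, a list of rows, each an object with "translation": the shift along the tool's x, y, z in m, a list of three; "twist": the turn, a rotation vector about the tool's x, y, z in rad, a list of three; "hand": the opening in per cent of the stroke, from 0 (shut) to 100 (fully open). A call has 1 to 5 rows; each row is the pose to reach, as a shift and turn from the pose measured when the call began, along the tool's axes at that moment; what a row does not reach only later rows make up. A row lasts 1/10 s, in which the tool goes at most 50 mm and 8.59 degrees, less where a joint would pass 70% of its speed; a pose out of reach is approached as far as the arm can. A call with a gripper value outside its range is refused whole. The fingers move at their own pace and stop on an object; FORCE is the grip in N (left out, the last holds). Time passes only in rows, so rows that repeat a pose let the fingers close. It gives the time, the measured TCP pose, the force and the opening at its end, in the units of the state.
- robot.observe(): the state, without advancing time (a new reading comes with each control period).
- robot.read_camera(name): name is "scene" or "top" or "wrist"; returns the picture (480x640x3 uint8, blue, green, red); there is no depth.
- robot.calibration(name): a dict with "intrinsics" (3x3 intrinsics, pixels), "dist" ([k1, k2, p1, p2, k3] as OpenCV has them; the pictures are not rectified), "cam_to_world" (4x4, takes a point from camera to world coordinates); the wrist camera has in their place "mount" (4x4, takes a point from camera to tool coordinates, whose origin is the TCP and whose axes are the tool frame's). Camera axes: x right, y up, looking along -z (the intrinsics and any distortion apply to the point x, -y, -z); pixel columns grow to the right and rows downward; lengths in m; the calibration is good to about 2 mm. A picture is of the moment at which its call begins: read the wrist's pose just before it. calibration takes no time and is no camera call.
- robot.hand_in(): hands the job in, once; it reports no verdict.
The state is a dict: "time": time; "qpos": joint angles; "qvel": joint speeds; "joint_efforts": joint torques, N m; "tool_pos": TCP position; "tool_rot": TCP orientation; "contact_force": force on the tool from outside, world axes, zero at the start; "torque": the same for the moment, N m; "opening": finger opening in m.
Only numpy, scipy, OpenCV 4.12 (cv2) and the standard library are available. Lean on these libraries where they do the work, as an engineer would, in place of code of your own. Each camera call takes 0.05 s, during which the arm holds its last target. There are 200 camera calls.

TASK

Get the dose stand ready for the medicine round: push the red safety tab clear, flip the clear guard up off the dial and set the plunger stop to the green 5 ml mark; the gear has slack, so wind up past the mark to 6 ml or more and then come back down onto it, so that dial and pointer both read 5 (if you drop below, wind up and come down again). Then close the guard and push the tab home over its lug, so that the setting cannot be knocked. For the doses, nest every medicine cup that stands about the desk into the metal cup holder on the stand's left, one inside the other as an upright stack, and leave the other things on the desk where they are.

Things in the scene. Friction and masses are not known exactly. Their poses are not given: they have to be found in the camera images.
- dose_stand: white fixed stand, 160 deep (x) by 250 wide (y) by 38 high, deck 40 mm above the desk, plus the cup holder on its left (+y). Origin on the desk under the stand; its x points away from the robot, y left, z up. In this frame: dial axis at x 0, y -30 mm; syringe (fixed) at y +80 mm, to 70 mm high; gear cover beside the dial at y 2 to 32 mm, to 52 mm high; guard hinge line at x +82, z 86 mm
- dose_dial (a joint): dose dial, upright axis, rad: 0.6 rad a ml, 3.0 = 5 ml, stops at 0 and 6.0; grows CLOCKWISE seen from above (more dose). Black fluted knob 44 mm across, from 46 to 80 mm above the desk, on a white graduated skirt 64 mm across; the green line on skirt and knob top meets the fixed red index at the front at 5 ml. Held by 0.08 N m of friction, stays where left. Starts at 2 to 4 ml
- dial_top (a point): point on the dial's axis at the knob's flat top, 80 mm above the desk; z up
- dose_stop (a joint): dark plunger stop with red pointer over the scale, sliding along the stand's x; m, 6 mm a ml, 0.030 = 5 ml; grows away from the robot with the dial. Geared to the dial with 3 mm (0.5 ml, 0.3 rad) of slack: while the dial is wound up the stop is at 0.010 x dial - 0.003; on reversal it stands still for 0.3 rad, and while wound down it is at 0.010 x dial, so that pointer and dial agree only then
- stop_pointer (a point): tip of the red pointer, 42 mm above the desk
- set_mark (a point): green line at 5 ml on the white scale (ticks each 0.5 ml); fixed to the stand
- guard_tab (a joint): red safety tab, sliding along the stand's y, m: 0 = home, its tongue 12 mm over the guard's lug, so that the guard will not lift; 0.018 = fully out, to the right (-y); clear from 0.013. Moves with 1.5 N, stays where left
- tab_fin (a point): middle of the tab's upright red fin: 10 mm thick along the stand's x, 22 mm long along y, 28 mm tall, its top 121 mm and this point 114 mm above the desk; free on both x sides
- dial_guard (a joint): clear flip-up guard over the dial, rad: 0 shut (level), 1.85 fully open (leaning back, stays open by its weight past about 1.6; below that it falls shut). Turns about a level hinge along the stand's y behind the dial; nearly weightless (0.1 kg). Shut, it lies 84 to 89 mm above the desk and covers the knob
- guard_handle (a point): middle of the guard's steel T-bar: a round bar 9 mm thick and 95 mm long along the stand's y, 160 mm from the hinge line, in front of the stand and 86 mm above the desk when shut; stem 12 mm wide in the middle, so pinch it 30 mm to one side and it turns between the fingers as the guard swings; plate begins 38 mm behind it
- guard_hinge (a point): middle of the guard's hinge line, 86 mm above the desk
- cup_holder: aluminium cup-shaped holder fixed on the stand's left (+y), for the stack: same shape as the cups, 58 tall, rim 60 across; origin at the centre of its underside, 13 mm above the desk, z up. A cup pushed home in it sits 22 mm higher than it
- cup_b: pale blue round tapered medicine cup, upright on the desk: 58 tall, rim 60 across with an upright 9 mm band at the top, foot 36 across, wall 2.2 mm; origin at the centre of the underside, z up the axis. Inner floor 22 mm above the underside, so a nested cup sits 22 mm higher than the one that holds it, 2 mm loose all round. About 40 g; may be absent
- cup_c: medicine cup like cup_b, upright on the desk; may be absent
- cup_d: medicine cup like cup_b, upright on the desk; may be absent
- amber_bottle: bystander: amber bottle, 46 across, 108 tall, standing behind the stand
- vial_1: bystander: small glass vial, 16 across, 35 tall, standing behind the stand
- vial_2: bystander: small glass vial like vial_1
- syringe_strip: bystander: strip of two sealed syringes, 151x58x13 mm, lying flat at the right rear
- temp_logger: bystander: cream temperature logger, 52x82x17 mm, lying flat at the left rear
Not all that is in view belongs to the job. Leave any brown or pink look-alike of the cup_d alone.

How it is judged:
On the way, in this order (a step that is already met when the one before it is completed fails the run):
1. the tab is slid clear with the guard still shut (value of joint guard_tab above 0.012 m and value of joint dial_guard below 0.15 rad), for 0.1 s.
2. the guard is flipped up (value of joint dial_guard above 1.5 rad), for 0.2 s.
3. the stop is wound up past the mark (value of joint dose_stop above 0.0325 m), for 0.1 s.
4. the stop is brought back down onto 5 ml with the slack taken up: pointer and dial both read 5 (value of joint dose_stop between 0.0288 and 0.0312 m and value of joint dose_dial between 2.88 and 3.12 rad), for 0.3 s.
5. the guard is shut and the tab home (value of joint dial_guard below 0.08 rad and value of joint guard_tab below 0.004 m), for 0.2 s.
At the end, for the whole second after the job is handed in: Pointer within 1.2 mm and dial within 0.12 rad of 5 ml, guard within 0.08 rad of shut, tab within 4 mm of home; every cup present nested in the holder, one in another, axes within 6 mm of the holder's, upright within 0.12 rad, at rest (all of step 4 and all of step 5 and horizontal distance between each of cup_b, cup_c, cup_d and cup_holder below 0.006 m and z of cup_b in the frame of cup_holder between 0.017 and 0.074 m and angle between each of cup_b, cup_c, cup_d's own z axis and vertical below 0.12 rad and linear speed of each of cup_b, cup_c, cup_d below 0.02 m/s and z of cup_c in the frame of cup_holder between 0.017 and 0.074 m and z of cup_d in the frame of cup_holder between 0.017 and 0.074 m); the robot touches nothing.
It fails at once if a bystander (bottle, vials, syringe strip, logger) is shifted by more than 40 mm (distance of any of amber_bottle, vial_1, vial_2, syringe_strip, temp_logger from where it was at the start of the episode above 0.04 m).
It fails at once if the amber bottle or a vial is knocked over (angle between any of amber_bottle, vial_1, vial_2's own z axis and vertical above 0.6 rad).
Of cup_b, cup_c, cup_d only 2 to 3 are there at a start; the rules pass over those that are not, and their reading is None.
At some moment in a run one of cup_b, cup_c, cup_d may be knocked a few centimetres aside while the robot is not near it.
It also fails if it takes over 208 s, if anything falls off the work surface, if the arm or the gripper's body presses on something with over 40 N, if the wrist force passes 120 N, or if a joint passes its speed limit or range.

## Working session

There is one attempt and no reset: what is moved stays moved. The work goes in short steps, Python scripts to look and compute and a shell command to move; the robot and the scene stay as the last step left them, time stands still between calls to the robot, and variables do not carry over. Pictures are saved under pics/ and viewed, about 12 in all and at most 16, crops included, and the job is handed in when it is done.

```bash
mkdir -p pics
cat > h.py <<'E'
import numpy as np, cv2
from cell import robot
from scipy.spatial.transform import Rotation as R
def T_tool(s):
    T=np.eye(4); T[:3,:3]=R.from_euler('xyz',s['tool_rot']).as_matrix(); T[:3,3]=s['tool_pos']; return T
def cam(name,s=None):
    c=robot.calibration(name); K=np.array(c['intrinsics']); d=np.array(c['dist'],float)
    M=np.array(c['cam_to_world']) if name!='wrist' else T_tool(s or robot.observe())@np.array(c['mount'])
    return K,d,M
def ray(px,C):
    K,d,M=C; p=cv2.undistortPoints(np.array(px,float).reshape(-1,1,2),K,d).reshape(-1,2)
    v=np.c_[p[:,0],-p[:,1],-np.ones(len(p))]@M[:3,:3].T
    return M[:3,3],v
def onz(px,z,C):
    o,v=ray(px,C); return o+v*((z-o[2])/v[:,2])[:,None]
def proj(P,C):
    K,d,M=C; q=(np.atleast_2d(P)-M[:3,3])@M[:3,:3]; q=q*[1,-1,-1]
    return cv2.projectPoints(q,np.zeros(3),np.zeros(3),K,d)[0].reshape(-1,2)
def shot(name,f):
    s=robot.observe(); im=robot.read_camera(name); cv2.imwrite('pics/'+f,im); return im,cam(name,s)
def rel(p,yaw=None,s=None):
    s=s or robot.observe(); T=T_tool(s); return T[:3,:3].T@(np.array(p)-T[:3,3])
E
python3 - <<'E'
from h import *
s=robot.observe(); print(s['tool_pos'],s['tool_rot'],s['opening'],robot.tip_extent); print(T_tool(s).round(3))
for n in('scene','top'):
    im,C=shot(n,n+'0.png'); print(n,C[2].round(3).tolist(),C[0].tolist())
E
```

```text
[0.23694131 0.46802756 0.22403905] [ 2.99937557  1.5692238  -2.18177534] 0.0921303875996673 0.025
[[-0.001 -0.892  0.452  0.237]
 [-0.001  0.452  0.892  0.468]
 [-1.     0.    -0.002  0.224]
 [ 0.     0.     0.     1.   ]]
scene [[0.657, 0.438, -0.613, -0.122], [-0.753, 0.405, -0.519, -0.467], [0.021, 0.803, 0.596, 0.759], [0.0, 0.0, 0.0, 1.0]] [[488.21438216701125, 0.0, 314.43895406850356], [0.0, 488.21438216701125, 242.62554704185357], [0.0, 0.0, 1.0]]
top [[-0.005, 0.993, -0.118, 0.421], [-0.999, -0.009, -0.031, 0.096], [-0.031, 0.118, 0.993, 1.199], [0.0, 0.0, 0.0, 1.0]] [[518.0003743878126, 0.0, 311.5988453770209], [0.0, 518.0003743878126, 242.47176817224874], [0.0, 0.0, 1.0]]
```

View pics/top0.png

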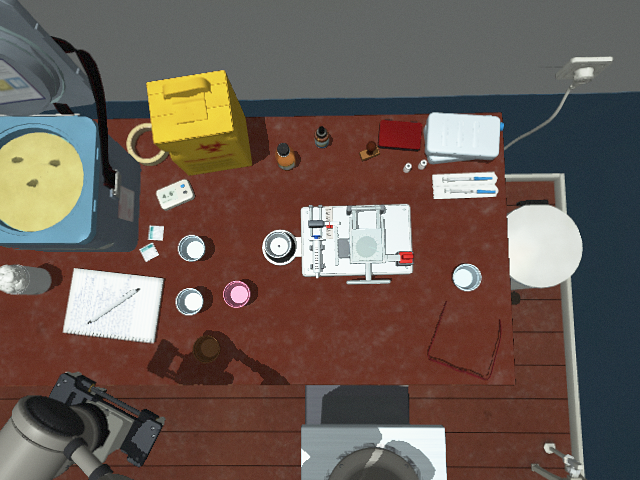

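View pics/scene0.png

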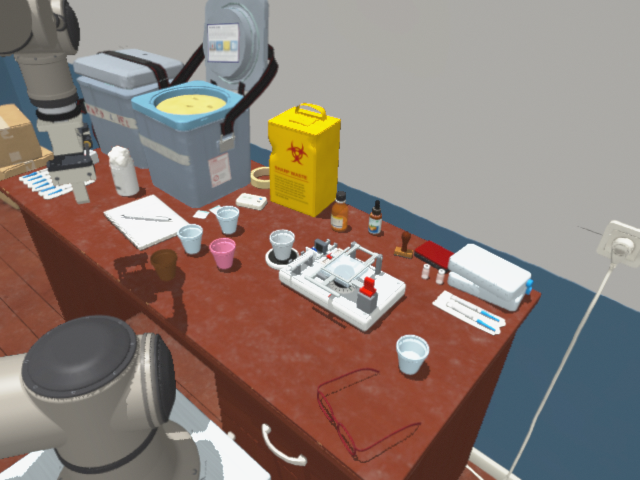

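Run:
```python
from h import *
im=cv2.imread('pics/top0.png'); C=cam('top')
c=im[190:300,255:425]; cv2.imwrite('pics/c1.png',cv2.resize(c,None,fx=4.7,fy=4.7,interpolation=cv2.INTER_CUBIC))
hsv=cv2.cvtColor(im,cv2.COLOR_BGR2HSV)
# red tab
m=((hsv[...,0]<6)|(hsv[...,0]>174))&(hsv[...,1]>190)&(hsv[...,2]>170)
ys,xs=np.nonzero(m[240:275,390:420]);print('tab px',xs.min()+390,xs.max()+390,ys.min()+240,ys.max()+240, onz([[xs.mean()+390,ys.mean()+240]],.121,C))
# cups: pale pixels (not wood)
for (u,v) in [(191,249),(190,301),(467,277),(280,247),(237,293),(207,348)]:
    w=im[v-24:v+24,u-24:u+24]; h=cv2.cvtColor(w,cv2.COLOR_BGR2HSV)
    mm=((h[...,1]<110)&(h[...,2]>100)).astype(np.uint8)
    if (u==237): mm=((h[...,0]>150)&(h[...,0]<176)&(h[...,2]>120)).astype(np.uint8)
    n,l,st,ce=cv2.connectedComponentsWithStats(mm); k=1+st[1:,4].argmax()
    cs=cv2.findContours((l==k).astype(np.uint8),0,1)[0]; (x,y),r=cv2.minEnclosingCircle(max(cs,key=len))
    print(u,v,st[k],x+u-24,y+v-24,r,onz([[x+u-24,y+v-24]],.058 if u!=280 else .071,C).round(4))
g=((hsv[...,1]<60)&(hsv[...,2]>170)).astype(np.uint8); g[:, :297]=0; g[:,416:]=0; g[:195]=0; g[276:]=0
n,l,st,ce=cv2.connectedComponentsWithStats(g);k=1+st[1:,4].argmax()
r=cv2.minAreaRect(np.argwhere(l==k)[:,::-1].astype(np.float32)); print(r); print(onz(cv2.boxPoints(r),.038,C))
```

```text
tab px 399 412 252 262 [[ 0.5194698  -0.06720969  0.121     ]]
191 249 [ 10   9  28  28 583] 190.60204124450684 247.82653045654297 14.033031463623047 [[0.5473 0.4017 0.058 ]]
190 301 [  9  11  28  28 610] 188.60643005371094 301.3824825286865 14.145044326782227 [[0.4287 0.4034 0.058 ]]
467 277 [ 10  10  29  29 645] 466.74657440185547 277.0890407562256 14.585356712341309 [[ 0.4782 -0.2058  0.058 ]]
280 247 [   6    0   42   48 1019] 288.9878044128418 246.5 27.360502243041992 [[0.547 0.181 0.071]]
237 293 [ 10  12  27  27 470] 236.05219841003418 293.55494499206543 13.79342269897461 [[0.4451 0.2987 0.058 ]]Traceback (most recent call last):
  File "<stdin>", line 13, in <module>
ValueError: attempt to get argmax of an empty sequence
```

View pics/c1.png

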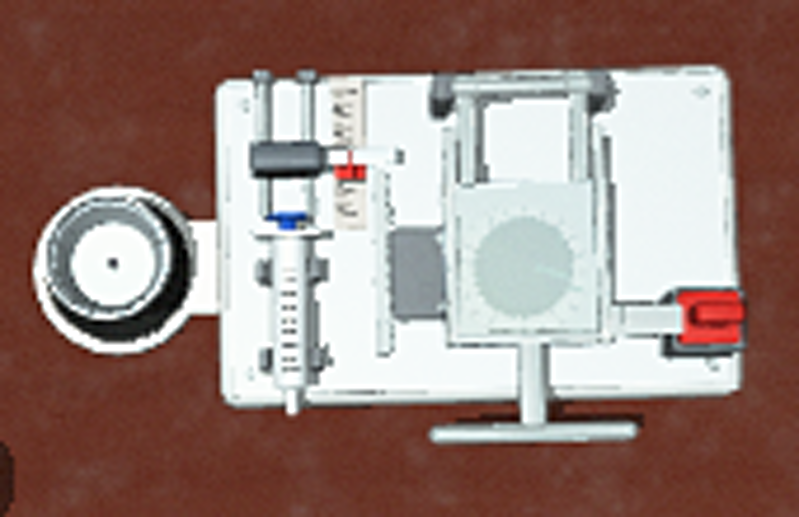

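```bash
cat >> h.py <<'E'
def crop(p): return np.array(p,float)/4.7+[255,190]-[.4,.4]
E
python3 - <<'E'
from h import *
C=cam('top')
c=onz(crop([(216,80),(727,67),(740,393),(225,405)]),.040,C);print('corners',c.round(4),'mean',c.mean(0).round(4))
for a,b in((0,1),(3,2)):print('yaw',np.arctan2(*(c[a]-c[b])[:2])*-1)
t=onz(crop([(431,434),(636,430)]),.089,C);print('bar',t.round(4),t.mean(0).round(4),'yaw',-np.arctan2(*(t[0]-t[1])[:2]))
print('knob',onz(crop([(524,267)]),.08,C).round(4),'fin',onz(crop([(716,315)]),.121,C).round(4),'holder',onz(crop([(110,255)]),.071,C).round(4),
'ptr',onz(crop([(350,171)]),.042,C).round(4))
E
```

```text
corners [[ 0.6415  0.157   0.04  ]
 [ 0.6451 -0.089   0.04  ]
 [ 0.4884 -0.0908  0.04  ]
 [ 0.4843  0.153   0.04  ]] mean [0.5648 0.0325 0.04  ]
yaw 0.014683018363019766
yaw 0.01696533699647678
bar [[ 0.4678  0.057   0.089 ]
 [ 0.4691 -0.0357  0.089 ]] [0.4685 0.0107 0.089 ] yaw 0.013713908836324113
knob [[0.5448 0.0129 0.08  ]] fin [[ 0.5182 -0.0682  0.121 ]] holder [[0.553  0.2052 0.071 ]] ptr [[0.596  0.0925 0.042 ]]
```

```bash
cat > to.py <<'E'
# python3 to.py x y z [yaw of tool z]: relative translation & twist for tool-down target
import sys
from h import *
s=robot.observe(); a=[float(v) for v in sys.argv[1:]]; psi=a[3] if len(a)>3 else .015
T=T_tool(s); c,n=np.cos(psi),np.sin(psi)
G=np.c_[[0,0,-1],[-n,c,0],[c,n,0]]
print('t',round(s['time'],2),'pos',np.round(s['tool_pos'],4),'F',np.round(s['contact_force'],1),'open',round(s['opening'],4),'q6',round(s['qpos'][5],2),
 'REL',(T[:3,:3].T@(np.array(a[:3])-T[:3,3])).round(4),'TW',R.from_matrix(T[:3,:3].T@G).as_rotvec().round(3))
E
python3 -m creep '[{"translation":[0.01,-0.1,-0.07],"twist":[0.15,0,0],"hand":100},{"translation":[0.01,-0.2,-0.14],"twist":[0.4,0,0],"hand":60},{"translation":[0.01,-0.3,-0.21],"twist":[0.7,0,0],"hand":45},{"translation":[0.02,-0.493,-0.351],"twist":[1.087,0,0],"hand":45},{"translation":[0.02,-0.493,-0.351],"twist":[1.087,0,0],"hand":45}]' 10
python3 to.py 0.518 -0.068 0.2
```

```text
time: 0.6
tool_pos: [0.3541, 0.2458, 0.2148]
tool_rot: [-2.592, 1.569, -2.245]
contact_force: [-0.3, -0.2, 0.7]
opening: 0.0643
t 0.6 pos [0.3541 0.2458 0.2148] F [-0.3 -0.2  0.7] open 0.0643 q6 0.08 REL [ 0.0151 -0.3507  0.0476] TW [ 0.331 -0.001  0.001]
```

```bash
python3 -m creep '[{"translation":[0,-0.05,0.01],"twist":[0.1,0,0],"hand":45},{"translation":[0,-0.35,0.048],"twist":[0.331,0,0],"hand":45},{"translation":[0,-0.35,0.048],"twist":[0.331,0,0],"hand":45},{"translation":[0.01,-0.35,0.048],"twist":[0.331,0,0],"hand":45},{"translation":[0.01,-0.35,0.048],"twist":[0.331,0,0],"hand":45}]'
python3 to.py 0.518 -0.068 0.2
```

```text
time: 1.1
tool_pos: [0.4706, 0.0245, 0.21]
tool_rot: [-2.338, 1.569, -2.323]
contact_force: [1.1, 0.5, 0.6]
opening: 0.0415
t 1.1 pos [0.4706 0.0245 0.21  ] F [1.1 0.5 0.6] open 0.0415 q6 -0.12 REL [ 0.0101 -0.0932  0.046 ] TW [-0.    -0.001  0.001]
```

```bash
python3 -m creep '[{"translation":[0,-0.045,0.022],"twist":[0,0,0],"hand":45},{"translation":[0.01,-0.093,0.046],"twist":[0,0,0],"hand":45},{"translation":[0.01,-0.093,0.046],"twist":[0,0,0],"hand":45},{"translation":[0.01,-0.093,0.046],"twist":[0,0,0],"hand":45}]'
python3 - <<'E'
from h import *
im,C=shot('wrist','w1.png')
print(C[2].round(3).tolist(), proj([[.518,-.068,.121],[.4685,.0407,.086],[.545,.0129,.08]],C))
E
python3 to.py 0.518 -0.068 0.123
```

```text
time: 1.5
tool_pos: [0.5177, -0.0689, 0.199]
tool_rot: [-3.06, 1.568, -3.048]
contact_force: [-1.2, 0.2, -0.4]
opening: 0.0413
[[1.0, -0.013, -0.001, 0.517], [0.012, 0.969, 0.248, -0.004], [-0.002, -0.248, 0.969, 0.36], [0.0, 0.0, 0.0, 1.0]] [[310.61423085 242.15442569]
 [233.30764463  57.7309298 ]
 [353.62560594 106.45116931]]
t 1.55 pos [ 0.5174 -0.0676  0.1994] F [ 0.5  0.9 -0.5] open 0.0411 q6 -0.29 REL [ 0.0764 -0.0004  0.0008] TW [-0.001 -0.003  0.   ]
```

View pics/w1.png

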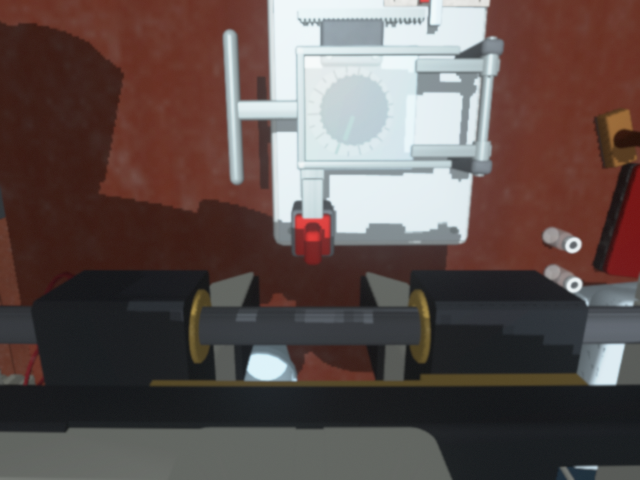

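```bash
python3 -m creep '[{"translation":[0.03,0,0.001],"twist":[0,0,0],"hand":45},{"translation":[0.06,0,0.001],"twist":[0,0,0],"hand":45},{"translation":[0.076,0,0.001],"twist":[0,0,0],"hand":45},{"translation":[0.076,0,0.001],"twist":[0,0,0],"hand":45}]' && python3 -m creep '[{"translation":[0,0,0],"twist":[0,0,0],"hand":5},{"translation":[0,0,0],"twist":[0,0,0],"hand":5},{"translation":[0,0,0],"twist":[0,0,0],"hand":5},{"translation":[0,0,0],"twist":[0,0,0],"hand":5},{"translation":[0,0,0],"twist":[0,0,0],"hand":5}]' 8
python3 to.py 0.518 -0.068 0.123
```

```text
time: 1.95
tool_pos: [0.5161, -0.0654, 0.1217]
tool_rot: [2.935, 1.563, 2.951]
contact_force: [-0.2, 0.0, 0.3]
opening: 0.0416
time: 2.45
tool_pos: [0.5164, -0.0655, 0.1222]
tool_rot: [2.946, 1.564, 2.962]
contact_force: [0.2, -0.2, 1.2]
opening: 0.0066
t 2.45 pos [ 0.5164 -0.0655  0.1222] F [ 0.2 -0.2  1.2] open 0.0066 q6 -0.29 REL [-0.0008 -0.0025  0.0016] TW [ 0.001 -0.007 -0.001]
```

```bash
python3 -m creep '[{"translation":[0,-0.005,0],"twist":[0,0,0],"hand":5},{"translation":[0,-0.010,0],"twist":[0,0,0],"hand":5},{"translation":[0,-0.015,0],"twist":[0,0,0],"hand":5},{"translation":[0,-0.019,0],"twist":[0,0,0],"hand":5},{"translation":[0,-0.019,0],"twist":[0,0,0],"hand":5}]'
python3 - <<'E'
from h import *
im,C=shot('wrist','w2.png')
cv2.imwrite('pics/w2.png',im[100:420,120:500])
E
python3 to.py 0.518 -0.068 0.123
```

```text
time: 2.95
tool_pos: [0.5167, -0.0852, 0.1221]
tool_rot: [2.955, 1.564, 2.97]
contact_force: [-0.2, 0.2, 0.5]
opening: 0.0045
t 3.0 pos [ 0.5166 -0.0849  0.1221] F [-0.4  0.4 -0.6] open 0.0047 q6 -0.32 REL [-0.0009  0.0168  0.0016] TW [ 0.    -0.007 -0.001]
```

View pics/w2.png

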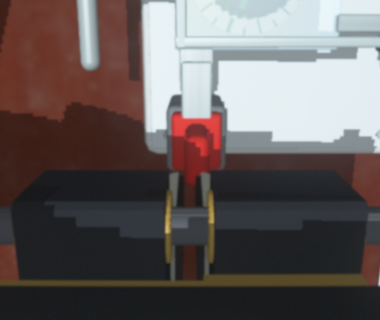

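Run:
```python
from h import *
s=robot.observe(); im=robot.read_camera('wrist'); C=cam('wrist',s); T=T_tool(s)
print('tcp,grasp,tip px',proj((T@np.array([[0,0,0,1],[.006,0,0,1],[.025,0,0,1]]).T).T[:,:3],C))
print('fin home/out top',proj([[.518,-.068,.121],[.518,-.086,.121]],C))
t=robot.read_camera('top'); CT=cam('top')
cv2.imwrite('pics/t2.png',cv2.resize(t[225:285,350:440],None,fx=6,fy=6,interpolation=cv2.INTER_CUBIC))
sc=robot.read_camera('scene')
cv2.imwrite('pics/s2.png',np.hstack([cv2.resize(sc[230:330,310:440],None,fx=4,fy=4,interpolation=cv2.INTER_CUBIC)[:,:400],cv2.resize(t[225:285,355:415],(400,400),interpolation=cv2.INTER_CUBIC)]))
```

```text
tcp,grasp,tip px [[310.13244899 292.75356014]
 [310.0927146  287.49419858]
 [309.98237891 272.8917465 ]]
fin home/out top [[314.17150701 253.48557254]
 [313.38608169 294.34600581]]
```

View pics/s2.png

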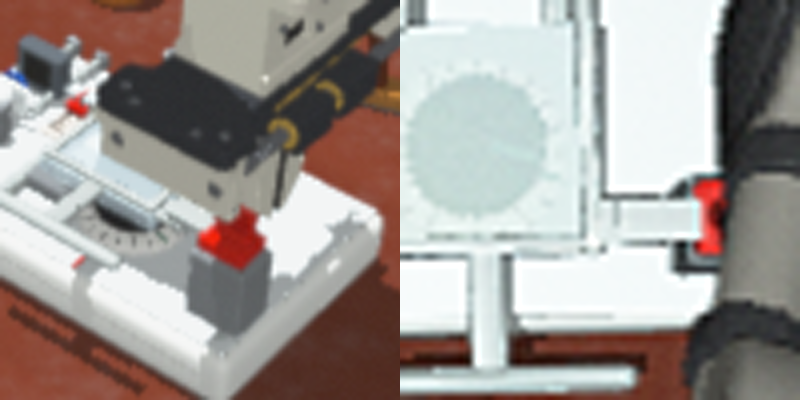

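Run:
```python
from h import *
C=cam('scene'); im=cv2.imread('pics/scene0.png'); hsv=cv2.cvtColor(im,cv2.COLOR_BGR2HSV)
m=((hsv[...,0]<6)|(hsv[...,0]>174))&(hsv[...,1]>170)&(hsv[...,2]>120); m[:270]=0;m[310:]=0;m[:,:350]=0;m[:,390:]=0
for r in range(270,310):
    x=np.nonzero(m[r])[0]
    if len(x): print(r,x.min(),x.max(),end='; ')
for z in(.08,.093,.1,.121): print(z,proj([[.518,-.068,z],[.519,-.057,z],[.518,-.079,z]],C).round(1).tolist())
s=robot.observe(); T=T_tool(s); print('tip now',proj((T@np.array([.025,0,0,1]))[:3],C))
```

```text
277 366 367; 278 365 370; 279 365 372; 280 365 373; 281 365 373; 282 365 373; 283 365 373; 284 365 373; 285 365 372; 286 364 372; 287 363 372; 288 361 373; 289 360 374; 290 360 374; 291 360 374; 292 362 374; 293 364 373; 294 365 372; 295 367 371; 296 370 370; 0.08 [[365.9, 293.3], [361.9, 290.6], [370.3, 295.8]]
0.093 [[366.5, 288.6], [362.4, 285.9], [370.9, 291.1]]
0.1 [[366.8, 286.0], [362.7, 283.3], [371.2, 288.5]]
0.121 [[367.6, 278.2], [363.5, 275.5], [372.1, 280.6]]
tip now [[372.74815771 291.14429931]]
```

Run:
```python
from h import *
s=robot.observe(); im=robot.read_camera('scene'); C=cam('scene'); T=T_tool(s)
P=[(.025,0,.002),(.025,.0095,.002),(.025,-.0095,.002),(0,0,.002),(-.041,0,0),(.025,0,-.021)]
q=proj([(T@np.array([*p,1]))[:3] for p in P],C)
S=8; x0,y0=330,225
b=cv2.resize(im[y0:y0+75,x0:x0+95],None,fx=S,fy=S,interpolation=cv2.INTER_CUBIC)
for i,(u,v) in enumerate(q):
    p=(int((u-x0+.5)*S),int((v-y0+.5)*S)); cv2.circle(b,p,4,(255,0,255),-1); cv2.putText(b,str(i),p,0,.6,(255,0,0),2)
cv2.imwrite('pics/s3.png',b)
```

```text
(no output)
```

View pics/s3.png

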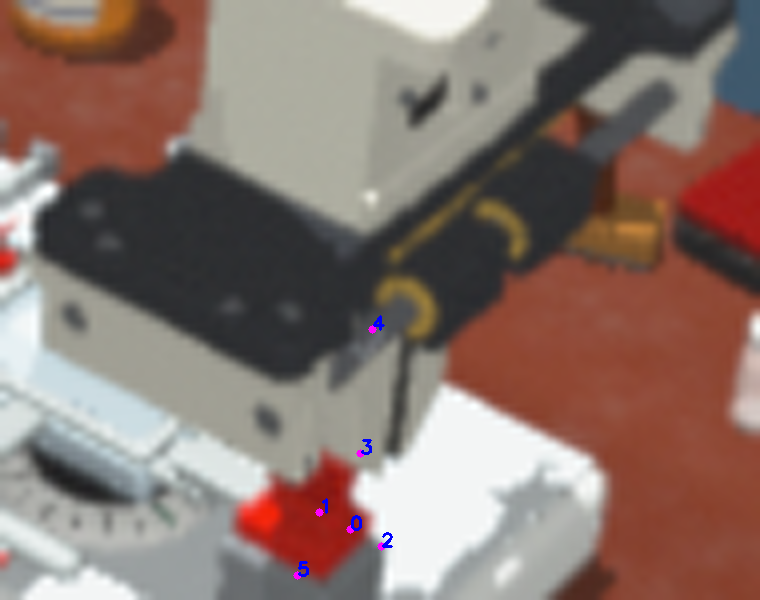

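Run:
```python
from h import *
c=robot.calibration('wrist'); K=np.array(c['intrinsics']);d=np.array(c['dist']);M=np.array(c['mount']); print(K.tolist(),M.round(3).tolist())
for x in(-.02,0,.006,.025):
    print(x,proj([[x,y,z] for z in(-.0206,.0206) for y in(-.0095,.0095)],(K,d,M)).round().tolist())
im=cv2.imread('pics/w1.png'); cv2.imwrite('pics/w1c.png',cv2.resize(im[250:400,180:440],None,fx=3,fy=3))
```

```text
[[410.3434189260208, 0.0, 309.25182182973197], [0.0, 410.3434189260208, 236.62464577752752], [0.0, 0.0, 1.0]] [[-0.001, 0.247, -0.969, -0.161], [0.0, 0.969, 0.247, 0.065], [1.0, -0.0, -0.001, -0.001], [0.0, 0.0, 0.0, 1.0]]
-0.02 [[256.0, 336.0], [254.0, 289.0], [365.0, 336.0], [367.0, 289.0]]
0 [[262.0, 314.0], [260.0, 271.0], [359.0, 314.0], [360.0, 271.0]]
0.006 [[263.0, 308.0], [262.0, 267.0], [357.0, 308.0], [358.0, 267.0]]
0.025 [[267.0, 291.0], [266.0, 254.0], [353.0, 291.0], [354.0, 254.0]]
```

View pics/w1c.png

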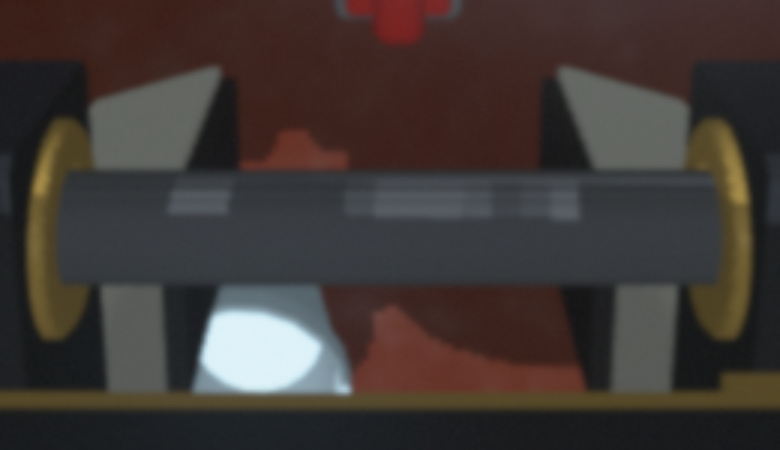

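```bash
python3 -m creep '[{"translation":[-0.012,0,0.001],"twist":[0,-0.007,0],"hand":45},{"translation":[-0.012,0.008,0.001],"twist":[0,-0.007,0],"hand":45},{"translation":[-0.012,0.016,0.001],"twist":[0,-0.007,0],"hand":45},{"translation":[-0.012,0.016,0.001],"twist":[0,-0.007,0],"hand":45},{"translation":[-0.012,0.016,0.001],"twist":[0,-0.007,0],"hand":45}]' && python3 -m creep '[{"translation":[0.006,0,0],"twist":[0,0,0],"hand":45},{"translation":[0.012,0,0],"twist":[0,0,0],"hand":45},{"translation":[0.015,0,0],"twist":[0,0,0],"hand":45},{"translation":[0.018,0,0],"twist":[0,0,0],"hand":45},{"translation":[0.020,0,0],"twist":[0,0,0],"hand":45}]' && python3 -m creep '[{"translation":[0.004,0,0],"twist":[0,0,0],"hand":45},{"translation":[0.008,0,0],"twist":[0,0,0],"hand":45},{"translation":[0.012,0,0],"twist":[0,0,0],"hand":45}]' 
python3 to.py 0.518 -0.068 0.1
```

```text
time: 3.7
tool_pos: [0.5173, -0.0678, 0.1341]
tool_rot: [1.575, 1.569, 1.592]
contact_force: [0.1, -0.8, 0.1]
opening: 0.0388
time: 4.2
tool_pos: [0.5172, -0.0679, 0.1136]
tool_rot: [1.88, 1.569, 1.897]
contact_force: [-0.8, -0.0, 0.2]
opening: 0.0415
time: 4.5
tool_pos: [0.5172, -0.0679, 0.1013]
tool_rot: [1.873, 1.569, 1.89]
contact_force: [-0.3, -0.4, 0.3]
opening: 0.0411
t 4.5 pos [ 0.5172 -0.0679  0.1013] F [-0.3 -0.4  0.3] open 0.0411 q6 -0.3 REL [ 0.0013 -0.0002  0.0008] TW [ 0.002 -0.    -0.002]
```

Tips are indeed shorter than stated (no contact at 0.101). Close on the fin.

```bash
python3 -m creep '[{"translation":[0,0,0],"twist":[0,0,0],"hand":3},{"translation":[0,0,0],"twist":[0,0,0],"hand":3},{"translation":[0,0,0],"twist":[0,0,0],"hand":3},{"translation":[0,0,0],"twist":[0,0,0],"hand":3},{"translation":[0,0,0],"twist":[0,0,0],"hand":3}]' 8
python3 to.py 0.518 -0.086 0.1
```

```text
time: 5.0
tool_pos: [0.5193, -0.068, 0.1017]
tool_rot: [0.219, 1.566, 0.236]
contact_force: [6.5, 0.6, -3.3]
opening: 0.0099
t 5.0 pos [ 0.5193 -0.068   0.1017] F [ 6.5  0.6 -3.3] open 0.0099 q6 -0.3 REL [ 0.0017 -0.018  -0.0016] TW [ 0.002  0.005 -0.001]
```

```bash
python3 -m creep '[{"translation":[0,-0.005,0],"twist":[0,0,0],"hand":3},{"translation":[0,-0.010,0],"twist":[0,0,0],"hand":3},{"translation":[0,-0.015,0],"twist":[0,0,0],"hand":3},{"translation":[0,-0.019,0],"twist":[0,0,0],"hand":3},{"translation":[0,-0.019,0],"twist":[0,0,0],"hand":3}]'
python3 -m creep '[{"translation":[0,0,0.000],"twist":[0,0,0],"hand":45},{"translation":[0,0,0],"twist":[0,0,0],"hand":45},{"translation":[0,0,0],"twist":[0,0,0],"hand":45},{"translation":[-0.04,0,0],"twist":[0,0,0],"hand":45},{"translation":[-0.07,0,0],"twist":[0,0,0],"hand":45}]'
python3 - <<'E'
from h import *
im,C=shot('top','t4.png')
hsv=cv2.cvtColor(im,cv2.COLOR_BGR2HSV)
m=((hsv[...,0]<6)|(hsv[...,0]>174))&(hsv[...,1]>190)&(hsv[...,2]>150)
ys,xs=np.nonzero(m[240:275,390:430]);print(xs.min()+390,xs.max()+390) if len(xs) else print('none')
E
python3 to.py 0.4685 -0.018 0.17
```

```text
time: 5.5
tool_pos: [0.5197, -0.087, 0.1016]
tool_rot: [0.429, 1.565, 0.445]
contact_force: [3.3, 4.0, -1.1]
opening: 0.0097
time: 6.0
tool_pos: [0.5192, -0.0873, 0.1727]
tool_rot: [0.506, 1.566, 0.521]
contact_force: [-0.2, -0.6, 0.1]
opening: 0.0405
408 409
t 6.05 pos [ 0.5217 -0.088   0.1779] F [ 2.2 -1.4  3.5] open 0.0409 q6 -0.33 REL [ 0.0072  0.0709 -0.0522] TW [0.001 0.013 0.001]
```

```bash
python3 -m creep '[{"translation":[0,0.035,-0.026],"twist":[0,0.013,0],"hand":28},{"translation":[0,0.070,-0.052],"twist":[0,0.013,0],"hand":28},{"translation":[0,0.070,-0.052],"twist":[0,0.013,0],"hand":28},{"translation":[0.01,0.070,-0.052],"twist":[0,0.013,0],"hand":28},{"translation":[0.01,0.070,-0.052],"twist":[0,0.013,0],"hand":28}]'
python3 - <<'E'
from h import *
im,C=shot('wrist','w3.png')
print(proj([[.4685,.057,.089],[.4685,-.036,.089],[.4685,0.0107,.089]],C).round())
cv2.imwrite('pics/w3.png',im[60:360,100:540])
E
python3 to.py 0.4695 -0.018 0.08
```

```text
time: 6.55
tool_pos: [0.4687, -0.0194, 0.166]
tool_rot: [-2.735, 1.569, -2.719]
contact_force: [-0.3, 0.0, -0.5]
opening: 0.0258
[[312. 111.]
 [309. 270.]
 [310. 194.]]
t 6.6 pos [ 0.4689 -0.0196  0.1663] F [ 0.3 -0.3 -0. ] open 0.0256 q6 -0.22 REL [0.0863 0.0016 0.0007] TW [-0.    -0.002  0.001]
```

View pics/w3.png

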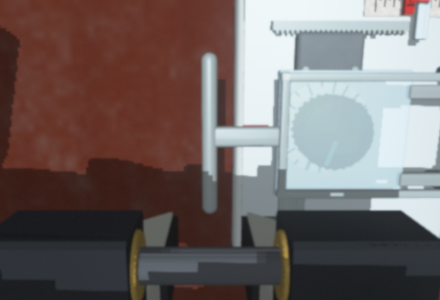

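```bash
python3 -m creep '[{"translation":[0.03,0.001,0],"twist":[0,0,0],"hand":28},{"translation":[0.06,0.001,0],"twist":[0,0,0],"hand":28},{"translation":[0.075,0.001,0],"twist":[0,0,0],"hand":28},{"translation":[0.086,0.001,0],"twist":[0,0,0],"hand":28},{"translation":[0.086,0.001,0],"twist":[0,0,0],"hand":28}]' && python3 -m creep '[{"translation":[0,0,0],"twist":[0,0,0],"hand":3},{"translation":[0,0,0],"twist":[0,0,0],"hand":3},{"translation":[0,0,0],"twist":[0,0,0],"hand":3},{"translation":[0,0,0],"twist":[0,0,0],"hand":3}]' 5
python3 to.py 0.4695 -0.018 0.08
```

```text
time: 7.1
tool_pos: [0.4684, -0.0191, 0.079]
tool_rot: [-3.094, 1.566, -3.079]
contact_force: [0.2, -0.2, 0.2]
opening: 0.0254
time: 7.5
tool_pos: [0.4686, -0.0193, 0.0796]
tool_rot: [-2.947, 1.567, -2.933]
contact_force: [-1.7, -0.7, 2.7]
opening: 0.0087
t 7.5 pos [ 0.4686 -0.0193  0.0796] F [-1.7 -0.7  2.7] open 0.0087 q6 -0.22 REL [-0.0004  0.0012  0.0009] TW [-0.001 -0.004  0.001]
```

```bash
python3 -m creep '[{"translation":[-0.0318,0,0.0032],"twist":[0,0,0],"hand":3},{"translation":[-0.0623,0,0.0126],"twist":[0,0,0],"hand":3},{"translation":[-0.0903,0,0.028],"twist":[0,0,0],"hand":3},{"translation":[-0.1148,0,0.0485],"twist":[0,0,0],"hand":3},{"translation":[-0.1346,0,0.0735],"twist":[0,0,0],"hand":3}]' 5
python3 to.py 0.6686 -0.0163 0.2346
```

```text
time: 8.0
tool_pos: [0.5426, -0.0179, 0.2163]
tool_rot: [-2.805, 1.568, -2.791]
contact_force: [1.6, -0.0, -4.0]
opening: 0.0086
t 8.0 pos [ 0.5426 -0.0179  0.2163] F [ 1.6 -0.  -4. ] open 0.0086 q6 -0.19 REL [-0.0186 -0.0002  0.1259] TW [-0.001 -0.003  0.001]
```

```bash
python3 -m creep '[{"translation":[-0.0130,0,0.0285],"twist":[0,0,0],"hand":3},{"translation":[-0.0215,0,0.0593],"twist":[0,0,0],"hand":3},{"translation":[-0.0236,0,0.0912],"twist":[0,0,0],"hand":3},{"translation":[-0.0211,0,0.1150],"twist":[0,0,0],"hand":3},{"translation":[-0.0187,0,0.1255],"twist":[0,0,0],"hand":3}]'
python3 to.py 0.6686 -0.0163 0.2346
```

```text
time: 8.5
tool_pos: [0.6706, -0.0158, 0.2354]
tool_rot: [-0.752, 1.569, -0.737]
contact_force: [0.5, 0.8, 3.3]
opening: 0.0087
t 8.5 pos [ 0.6706 -0.0158  0.2354] F [0.5 0.8 3.3] open 0.0087 q6 -0.15 REL [ 0.0008 -0.0004 -0.002 ] TW [-0.     0.001  0.001]
```

```bash
python3 -m creep '[{"translation":[0,0,0],"twist":[0,0,0],"hand":30},{"translation":[0,0,0],"twist":[0,0,0],"hand":30},{"translation":[0,0,0],"twist":[0,0,0],"hand":30},{"translation":[-0.03,0,0],"twist":[0,0,0],"hand":30},{"translation":[-0.07,0,0],"twist":[0,0,0],"hand":30}]'
python3 - <<'E'
from h import *
C=cam('scene')
o,v=ray([[367.5,284.8],[335.6,268],[335,254],[366,273]],C)
for X in(.42,.45,.48,.5): print(X,(o+v*((X-o[0])/v[:,0])[:,None]).round(3).tolist())
E
python3 to.py 0.546 0.012 0.26 -1.1
```

```text
time: 9.0
tool_pos: [0.6689, -0.0157, 0.3042]
tool_rot: [-3.115, 1.566, -3.1]
contact_force: [1.0, -0.5, 1.1]
opening: 0.0276
0.42 [[0.42, -0.13, 0.205], [0.42, -0.06, 0.202], [0.42, -0.057, 0.233], [0.42, -0.125, 0.228]]
0.45 [[0.45, -0.112, 0.174], [0.45, -0.037, 0.172], [0.45, -0.034, 0.203], [0.45, -0.106, 0.198]]
0.48 [[0.48, -0.093, 0.143], [0.48, -0.015, 0.141], [0.48, -0.011, 0.174], [0.48, -0.087, 0.169]]
0.5 [[0.5, -0.081, 0.123], [0.5, 0.0, 0.12], [0.5, 0.004, 0.155], [0.5, -0.074, 0.149]]
t 9.0 pos [ 0.6689 -0.0157  0.3042] F [ 1.  -0.5  1.1] open 0.0276 q6 -0.15 REL [ 0.0448  0.0295 -0.1223] TW [ 1.115 -0.004  0.003]
```

```bash
python3 -m creep '[{"translation":[0,0.01,-0.045],"twist":[0.14,0,0],"hand":65},{"translation":[0,0.02,-0.09],"twist":[0.28,0,0],"hand":65},{"translation":[0.01,0.0295,-0.122],"twist":[0.42,0,0],"hand":65},{"translation":[0.03,0.0295,-0.122],"twist":[0.56,0,0],"hand":65},{"translation":[0.045,0.0295,-0.122],"twist":[0.7,0,0],"hand":65}]'
python3 - <<'E'
from h import *
im,C=shot('wrist','w4.png'); print(proj([[.546,.012,.08],[.546-.022,.012,.08]],C).round())
im,C=shot('top','t5.png'); im=im[195:285,300:420]; cv2.imwrite('pics/t5c.png',cv2.resize(im,None,fx=5,fy=5,interpolation=cv2.INTER_CUBIC))
E
python3 to.py 0.546 0.012 0.064 -1.0
```

```text
time: 9.5
tool_pos: [0.5446, 0.0124, 0.2603]
tool_rot: [-2.328, 1.568, -3.019]
contact_force: [0.4, 0.8, -0.5]
opening: 0.0589
[[311. 211.]
 [291. 227.]]
t 9.6 pos [0.5444 0.0122 0.2586] F [-0.5 -0.4 -0.1] open 0.0594 q6 0.57 REL [0.1946 0.0018 0.0025] TW [ 0.313 -0.005  0.006]
```

View pics/w4.png

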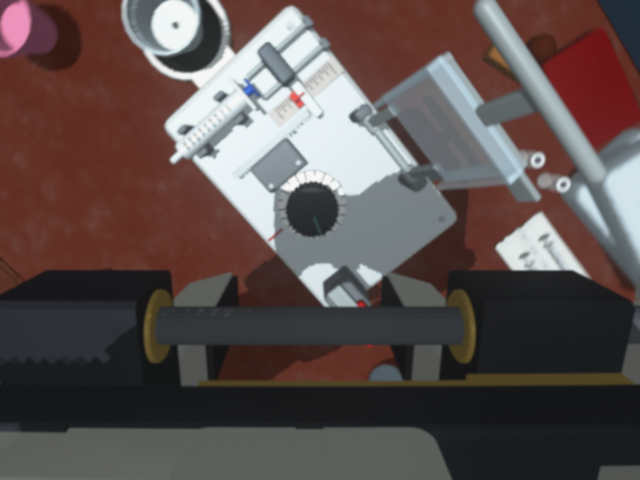

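```bash
cat >> h.py <<'E'
def green(f,C,k=(.546,.012)):
    "angle of the green line on the knob top from stand front, + = dial short of 5 ml (rad)"
    im=cv2.imread(f); h=cv2.cvtColor(im,cv2.COLOR_BGR2HSV); c=proj([[*k,.08]],C)[0]
    yy,xx=np.mgrid[:480,:640]; m=(h[...,0]>50)&(h[...,0]<95)&(h[...,1]>90)&(h[...,2]>35)&(np.hypot(xx-c[0],yy-c[1])<40)
    p=np.argwhere(m)[:,::-1]; w=onz(p,.08,C)[:,:2]-k; w=w[np.hypot(*w.T)<.021]
    d=w.mean(0); psi=np.arctan2(d[1],d[0])-.015
    return len(w), d, (psi-np.pi+np.pi)%(2*np.pi)-np.pi
E
python3 - <<'E'
from h import *
s=robot.observe(); n,d,a=green('pics/w4.png',cam('wrist',s)); print(n,d,'line yaw in stand',a)
E
python3 -m creep '[{"translation":[0.04,0.0018,0.0025],"twist":[0.1,-0.005,0.006],"hand":65},{"translation":[0.09,0.0018,0.0025],"twist":[0.2,-0.005,0.006],"hand":65},{"translation":[0.135,0.0018,0.0025],"twist":[0.313,-0.005,0.006],"hand":65},{"translation":[0.17,0.0018,0.0025],"twist":[0.313,-0.005,0.006],"hand":65},{"translation":[0.194,0.0018,0.0025],"twist":[0.313,-0.005,0.006],"hand":65}]'
python3 to.py 0.546 0.012 0.064 -1.0
```

```text
time: 10.1
tool_pos: [0.5451, 0.012, 0.0629]
tool_rot: [-2.459, 1.569, 2.829]
contact_force: [0.4, 1.0, 0.5]
opening: 0.0596
t 10.1 pos [0.5451 0.012  0.0629] F [0.4 1.  0.5] open 0.0596 q6 0.88 REL [-0.0011  0.0007  0.0005] TW [ 0.004 -0.002  0.001]Traceback (most recent call last):
  File "<stdin>", line 2, in <module>
  File "h.py", line 28, in green
    p=np.argwhere(m)[:,::-1]; w=onz(p,.08,C)[:,:2]-k; w=w[np.hypot(*w.T)<.021]
                                ~~~^^^^^^^^^
  File "h.py", line 15, in onz
    o,v=ray(px,C); return o+v*((z-o[2])/v[:,2])[:,None]
        ~~~^^^^^^
  File "h.py", line 11, in ray
    K,d,M=C; p=cv2.undistortPoints(np.array(px,float).reshape(-1,1,2),K,d).reshape(-1,2)
               ~~~~~~~~~~~~~~~~~~~^^^^^^^^^^^^^^^^^^^^^^^^^^^^^^^^^^^^^^^^
cv2.error: OpenCV(4.12.0) /io/opencv/modules/calib3d/src/undistort.dispatch.cpp:347: error: (-215:Assertion failed) CV_IS_MAT(_src) && CV_IS_MAT(_dst) && (_src->rows == 1 || _src->cols == 1) && (_dst->rows == 1 || _dst->cols == 1) && _src->cols + _src->rows - 1 == _dst->rows + _dst->cols - 1 && (CV_MAT_TYPE(_src->type) == CV_32FC2 || CV_MAT_TYPE(_src->type) == CV_64FC2) && (CV_MAT_TYPE(_dst->type) == CV_32FC2 || CV_MAT_TYPE(_dst->type) == CV_64FC2) in function 'cvUndistortPointsInternal'
```

```bash
python3 - <<'E'
from h import *
im=cv2.imread('pics/w4.png'); p=im[190:236,295:335].astype(int); g=p[...,1]-p[...,2]
i=np.argwhere(g>15); print([(x+295,y+190,p[y,x].tolist()) for y,x in i][:40])
E
python3 -m creep '[{"translation":[0,0,0],"twist":[0,0,0],"hand":20},{"translation":[0,0,0],"twist":[0,0,0],"hand":20},{"translation":[0,0,0],"twist":[0,0,0],"hand":20},{"translation":[0,0,0],"twist":[0,0,0],"hand":20}]' 20
python3 to.py 0.546 0.012 0.064 -1.0
```

```text
[(np.int64(314), np.int64(217), [61, 65, 49]), (np.int64(313), np.int64(218), [58, 63, 47]), (np.int64(314), np.int64(218), [63, 69, 49]), (np.int64(315), np.int64(218), [60, 66, 48]), (np.int64(314), np.int64(219), [63, 69, 48]), (np.int64(315), np.int64(219), [63, 69, 48]), (np.int64(314), np.int64(220), [62, 66, 48]), (np.int64(315), np.int64(220), [63, 70, 49]), (np.int64(316), np.int64(220), [59, 65, 48]), (np.int64(314), np.int64(221), [58, 63, 47]), (np.int64(315), np.int64(221), [62, 69, 48]), (np.int64(316), np.int64(221), [60, 66, 47]), (np.int64(315), np.int64(222), [61, 67, 48]), (np.int64(316), np.int64(222), [62, 68, 48]), (np.int64(317), np.int64(222), [57, 62, 46]), (np.int64(315), np.int64(223), [59, 64, 47]), (np.int64(316), np.int64(223), [62, 69, 48]), (np.int64(317), np.int64(223), [59, 64, 46]), (np.int64(316), np.int64(224), [62, 68, 49]), (np.int64(317), np.int64(224), [62, 68, 47]), (np.int64(316), np.int64(225), [61, 66, 48]), (np.int64(317), np.int64(225), [63, 69, 48]), (np.int64(318), np.int64(225), [59, 63, 46]), (np.int64(316), np.int64(226), [57, 62, 4
[... 295 characters left out ...]
, np.int64(228), [62, 68, 47]), (np.int64(319), np.int64(228), [58, 63, 46]), (np.int64(318), np.int64(229), [60, 66, 46]), (np.int64(319), np.int64(229), [60, 66, 47]), (np.int64(318), np.int64(230), [59, 65, 47]), (np.int64(319), np.int64(230), [62, 68, 48]), (np.int64(320), np.int64(230), [57, 62, 45]), (np.int64(318), np.int64(231), [57, 62, 45]), (np.int64(319), np.int64(231), [61, 67, 47]), (np.int64(320), np.int64(231), [58, 63, 46])]
time: 10.5
tool_pos: [0.5464, 0.0117, 0.0646]
tool_rot: [1.024, 1.569, 0.029]
contact_force: [1.1, -1.3, 0.4]
opening: 0.0435
t 10.5 pos [0.5464 0.0117 0.0646] F [ 1.1 -1.3  0.4] open 0.0435 q6 0.88 REL [ 0.0006 -0.0001 -0.0005] TW [ 0.005  0.001 -0.001]
```

```bash
python3 -m creep '[{"translation":[0,0,0],"twist":[0.12,0,0],"hand":20},{"translation":[0,0,0],"twist":[0.24,0,0],"hand":20},{"translation":[0,0,0],"twist":[0.36,0,0],"hand":20},{"translation":[0,0,0],"twist":[0.48,0,0],"hand":20},{"translation":[0,0,0],"twist":[0.6,0,0],"hand":20}]'
python3 -m creep '[{"translation":[0,0,0],"twist":[0.12,0,0],"hand":20},{"translation":[0,0,0],"twist":[0.24,0,0],"hand":20},{"translation":[0,0,0],"twist":[0.36,0,0],"hand":20},{"translation":[0,0,0],"twist":[0.5,0,0],"hand":20},{"translation":[0,0,0],"twist":[0.5,0,0],"hand":20}]'
python3 to.py 0.546 0.012 0.064 -1.0
python3 -m creep '[{"translation":[0,0,0],"twist":[0,0,0],"hand":65},{"translation":[0,0,0],"twist":[0,0,0],"hand":65},{"translation":[0,0,0],"twist":[0,0,0],"hand":65},{"translation":[0,0,0],"twist":[0,0,0],"hand":65}]'
python3 -m creep '[{"translation":[-0.05,0,0],"twist":[-0.1,0,0],"hand":65},{"translation":[-0.1,0,0],"twist":[-0.25,0,0],"hand":65},{"translation":[-0.15,0,0],"twist":[-0.4,0,0],"hand":65},{"translation":[-0.15,0,0],"twist":[-0.55,0,0],"hand":65},{"translation":[-0.15,0,0],"twist":[-0.55,0,0],"hand":65}]'
cat >> h.py <<'E'
def green(f,C,k=(.546,.012)):
    "dial reading (rad) from the green line on the knob top"
    im=cv2.imread(f).astype(int); c=proj([[*k,.08]],C)[0]
    yy,xx=np.mgrid[:480,:640]; m=(im[...,1]-im[...,2]>11)&(np.hypot(xx-c[0],yy-c[1])<45)
    p=np.argwhere(m)[:,::-1].astype(float); w=onz(p,.08,C)[:,:2]-k; w=w[np.hypot(*w.T)<.0215]
    d=w.mean(0); e=np.linalg.svd(w-d)[2][0]; e=e*np.sign(e@d)
    f=[3-(((np.arctan2(v[1],v[0])-.015-np.pi)+np.pi)%(2*np.pi)-np.pi) for v in(d,e)]
    return len(w), d.round(4), np.round(f,3)
E
python3 - <<'E'
from h import *
im,C=shot('wrist','w5.png'); print(green('pics/w5.png',C))
E
python3 to.py 0.546 0.012 0.064 -1.0
```

```text
time: 11.0
tool_pos: [0.5464, 0.0115, 0.0647]
tool_rot: [1.39, 1.569, -0.209]
contact_force: [2.3, -2.1, -8.6]
opening: 0.043
time: 11.5
tool_pos: [0.5464, 0.0113, 0.0647]
tool_rot: [1.767, 1.569, -0.332]
contact_force: [1.4, -1.3, -9.7]
opening: 0.0436
t 11.5 pos [0.5464 0.0113 0.0647] F [ 1.4 -1.3 -9.7] open 0.0436 q6 1.98 REL [ 0.0007 -0.0007 -0.0004] TW [-1.1e+00  1.0e-03 -2.0e-03]
time: 11.9
tool_pos: [0.5467, 0.0114, 0.0654]
tool_rot: [1.893, 1.568, -0.206]
contact_force: [0.1, -0.4, -0.5]
opening: 0.0593
time: 12.4
tool_pos: [0.5469, 0.0115, 0.2172]
tool_rot: [1.394, 1.564, -0.152]
contact_force: [-0.4, -0.4, -1.0]
opening: 0.0596
(96, array([-0.013 , -0.0033]), array([2.769, 2.867]))
t 12.45 pos [0.546  0.0116 0.2155] F [ 0.2 -0.4 -1. ] open 0.06 q6 1.43 REL [ 0.1515 -0.0005 -0.0006] TW [-0.552  0.001 -0.003]
```

```bash
python3 -m creep '[{"translation":[0.04,-0.0005,0],"twist":[-0.14,0,0],"hand":65},{"translation":[0.08,-0.0005,0],"twist":[-0.28,0,0],"hand":65},{"translation":[0.11,-0.0005,0],"twist":[-0.42,0,0],"hand":65},{"translation":[0.14,-0.0005,0],"twist":[-0.55,0,0],"hand":65},{"translation":[0.1515,-0.0005,0],"twist":[-0.55,0,0],"hand":65}]'
python3 -m creep '[{"translation":[0,0,0],"twist":[0,0,0],"hand":20},{"translation":[0,0,0],"twist":[0,0,0],"hand":20},{"translation":[0,0,0],"twist":[0,0,0],"hand":20},{"translation":[0,0,0],"twist":[0,0,0],"hand":20}]' 20
python3 -m creep '[{"translation":[0,0,0],"twist":[0.12,0,0],"hand":20},{"translation":[0,0,0],"twist":[0.24,0,0],"hand":20},{"translation":[0,0,0],"twist":[0.36,0,0],"hand":20},{"translation":[0,0,0],"twist":[0.48,0,0],"hand":20},{"translation":[0,0,0],"twist":[0.6,0,0],"hand":20}]'
python3 -m creep '[{"translation":[0,0,0],"twist":[0.12,0,0],"hand":20},{"translation":[0,0,0],"twist":[0.24,0,0],"hand":20},{"translation":[0,0,0],"twist":[0.36,0,0],"hand":20},{"translation":[0,0,0],"twist":[0.4,0,0],"hand":20},{"translation":[0,0,0],"twist":[0.4,0,0],"hand":20}]'
python3 to.py 0.546 0.012 0.064 -1.0
python3 - <<'E'
from h import *
im,C=shot('wrist','w6.png'); print(green('pics/w6.png',C,(.5464,.0115)))
w=im[:480].astype(int); r=(w[...,2]-w[...,1]>90)&(w[...,2]>150)
s=robot.observe(); print(len(np.argwhere(r)))
E
```

```text
time: 12.95
tool_pos: [0.543, 0.0118, 0.0598]
tool_rot: [-2.212, 1.566, 3.068]
contact_force: [-0.8, -0.4, 0.2]
opening: 0.0596
time: 13.35
tool_pos: [0.544, 0.0104, 0.0605]
tool_rot: [-1.578, 1.568, -2.584]
contact_force: [3.0, -7.0, -9.0]
opening: 0.0439
time: 13.85
tool_pos: [0.5437, 0.0115, 0.0605]
tool_rot: [-1.574, 1.567, 3.096]
contact_force: [0.9, 5.0, -10.2]
opening: 0.0436
time: 14.35
tool_pos: [0.5439, 0.0124, 0.0605]
tool_rot: [-1.674, 1.568, 2.593]
contact_force: [3.5, 4.7, -11.9]
opening: 0.0436
t 14.35 pos [0.5439 0.0124 0.0605] F [  3.5   4.7 -11.9] open 0.0436 q6 1.9 REL [-0.0035  0.0021 -0.0005] TW [-1.016 -0.002  0.003]
(53, array([-0.0123,  0.012 ]), array([3.791, 4.846]))
385
```

```bash
python3 -m creep '[{"translation":[0,0,0],"twist":[-0.12,0,0],"hand":20},{"translation":[0,0,0],"twist":[-0.24,0,0],"hand":20},{"translation":[0,0,0],"twist":[-0.36,0,0],"hand":20},{"translation":[0,0,0],"twist":[-0.48,0,0],"hand":20},{"translation":[0,0,0],"twist":[-0.6,0,0],"hand":20}]'
python3 -m creep '[{"translation":[0,0,0],"twist":[-0.08,0,0],"hand":20},{"translation":[0,0,0],"twist":[-0.14,0,0],"hand":20},{"translation":[0,0,0],"twist":[-0.14,0,0],"hand":20}]'
python3 to.py 0.546 0.012 0.064 -1.0
python3 -m creep '[{"translation":[0,0,0],"twist":[0,0,0],"hand":65},{"translation":[0,0,0],"twist":[0,0,0],"hand":65},{"translation":[0,0,0],"twist":[0,0,0],"hand":65},{"translation":[0,0,0],"twist":[0,0,0],"hand":65}]'
python3 -m creep '[{"translation":[-0.05,0,0],"twist":[0,0,0],"hand":65},{"translation":[-0.1,0,0],"twist":[0,0,0],"hand":65},{"translation":[-0.15,0,0],"twist":[0,0,0],"hand":65},{"translation":[-0.2,0,0],"twist":[0,0,0],"hand":65},{"translation":[-0.2,0,0],"twist":[0,0,0],"hand":65}]'
python3 - <<'E'
from h import *
im,C=shot('wrist','w7.png'); print(green('pics/w7.png',C,(.546,.012)),green('pics/w7.png',C,(.546,.0115)))
print(proj([[.546,.012,.08],[.546-.032,.012,.046]],C))
b=im[0:290,180:480]; cv2.imwrite('pics/w7c.png',cv2.resize(b,None,fx=2,fy=2,interpolation=cv2.INTER_CUBIC))
E
python3 to.py 0.546 0.012 0.064 -1.0
```

```text
time: 14.9
tool_pos: [0.5437, 0.0112, 0.0605]
tool_rot: [-1.718, 1.568, -3.129]
contact_force: [1.4, -7.0, -11.9]
opening: 0.0434
time: 15.2
tool_pos: [0.5437, 0.0108, 0.0605]
tool_rot: [-1.697, 1.568, -2.968]
contact_force: [3.1, -1.9, -12.8]
opening: 0.0431
t 15.2 pos [0.5437 0.0108 0.0605] F [  3.1  -1.9 -12.8] open 0.0431 q6 1.15 REL [-0.0035  0.0025 -0.0004] TW [-0.271 -0.001  0.003]
time: 15.6
tool_pos: [0.5441, 0.0109, 0.0613]
tool_rot: [-1.495, 1.569, -2.766]
contact_force: [0.9, -0.3, -0.5]
opening: 0.0594
time: 16.1
tool_pos: [0.5475, 0.0108, 0.2692]
tool_rot: [1.085, 1.558, -0.187]
contact_force: [1.3, 0.1, -0.1]
opening: 0.0597
(60, array([-0.0122, -0.0001]), array([3.006, 3.117])) (60, array([-0.0122,  0.0004]), array([3.047, 3.117]))
[[305.18617684 213.92227396]
 [295.59826353 238.71860417]]
t 16.15 pos [0.5461 0.0109 0.2655] F [-1.1 -0.1 -0. ] open 0.0595 q6 1.15 REL [ 0.2015 -0.001  -0.0018] TW [-0.272  0.004 -0.006]
```

View pics/w7c.png

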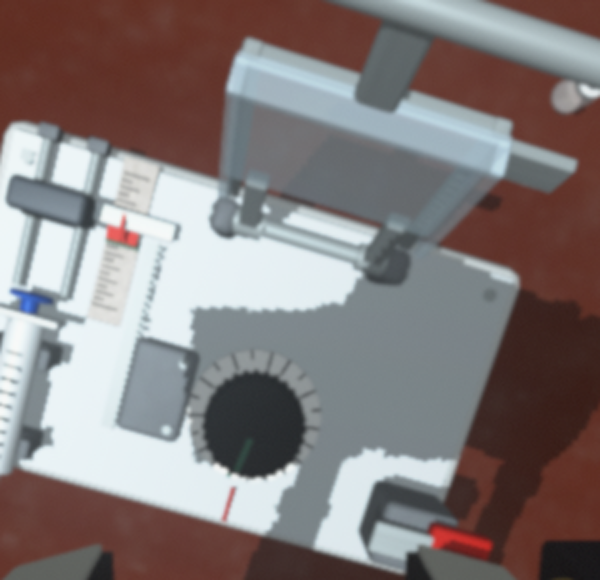

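Run:
```python
from h import *
from scipy import ndimage
s=robot.observe(); C=cam('wrist',s); im=cv2.imread('pics/w7.png').astype(int)
def line(p,z):
    w=onz(p,z,C)[:,:2]; d=w.mean(0); e=np.linalg.svd(w-d)[2][0]; return d,e*np.sign(-e[0]),len(w)
m=(im[...,2]-im[...,1]>60)&(im[...,2]-im[...,0]>60); m[:236]=0;m[264:]=0;m[:,:285]=0;m[:,305:]=0
d,e,n=line(np.argwhere(m)[:,::-1].astype(float),.0405); print('index',d.round(4),'yaw',np.arctan2(e[1],e[0])-np.pi,n)
m=(im[...,1]-im[...,2]>6); m[:214]=0;m[240:]=0;m[:,:290]=0;m[:,312:]=0
p=np.argwhere(m)[:,::-1].astype(float); dg,eg,n=line(p,.08); print('green',dg.round(4),'yaw',np.arctan2(eg[1],eg[0])-np.pi,n)
# knob top centre: dark circle
g=im.max(2); m=((g<75)).astype(np.uint8); m[:180]=0;m[245:]=0;m[:,:270]=0;m[:,345:]=0
l,k=ndimage.label(m); k=1+np.argmax(ndimage.sum(m,l,range(1,k+1))); c=max(cv2.findContours((l==k).astype(np.uint8),0,1)[0],key=len)
(x,y),r=cv2.minEnclosingCircle(c); print('knob',x,y,r,onz([[x,y]],.075,C));
```

```text
index [0.4983 0.0101] yaw -0.0025035394779435727 11
green [0.5297 0.0128] yaw -0.20455752295373264 122
knob 306.5 211.89535522460938 25.938861846923828 [[0.54529823 0.01163198 0.075     ]]
```

```bash
python3 to.py 0.5458 0.0113 0.064 -1.273
```

```text
t 16.15 pos [0.5461 0.0109 0.2655] F [-1.1 -0.1 -0. ] open 0.0595 q6 1.15 REL [ 0.2015 -0.0014 -0.0012] TW [ 0.001  0.004 -0.006]
```

```bash
python3 -m creep '[{"translation":[0.05,-0.0014,-0.0012],"twist":[0,0.004,-0.006],"hand":65},{"translation":[0.1,-0.0014,-0.0012],"twist":[0,0.004,-0.006],"hand":65},{"translation":[0.15,-0.0014,-0.0012],"twist":[0,0.004,-0.006],"hand":65},{"translation":[0.19,-0.0014,-0.0012],"twist":[0,0.004,-0.006],"hand":65},{"translation":[0.2,-0.0014,-0.0012],"twist":[0,0.004,-0.006],"hand":65}]'
python3 to.py 0.5458 0.0113 0.064 -1.273
```

```text
time: 16.65
tool_pos: [0.5418, 0.0118, 0.0602]
tool_rot: [-2.021, 1.56, 2.99]
contact_force: [-0.4, 0.4, -1.0]
opening: 0.0596
t 16.65 pos [0.5418 0.0118 0.0602] F [-0.4  0.4 -1. ] open 0.0596 q6 1.15 REL [-0.0038  0.0037  0.0016] TW [ 0.001 -0.005  0.01 ]
```

```bash
python3 -m creep '[{"translation":[-0.0038,0.0037,0.0016],"twist":[0,-0.005,0.01],"hand":65},{"translation":[-0.0038,0.0037,0.0016],"twist":[0,-0.005,0.01],"hand":65},{"translation":[-0.0038,0.0037,0.0016],"twist":[0,-0.005,0.01],"hand":65}]' && python3 -m creep '[{"translation":[0,0,0],"twist":[0,0,0],"hand":20},{"translation":[0,0,0],"twist":[0,0,0],"hand":20},{"translation":[0,0,0],"twist":[0,0,0],"hand":20},{"translation":[0,0,0],"twist":[0,0,0],"hand":20}]' 20
python3 to.py 0.5458 0.0113 0.064 -1.273
python3 -m creep '[{"translation":[0,0,0],"twist":[-0.05,0,0],"hand":20},{"translation":[0,0,0],"twist":[-0.085,0,0],"hand":20},{"translation":[0,0,0],"twist":[-0.085,0,0],"hand":20},{"translation":[0,0,0],"twist":[-0.085,0,0],"hand":20}]'
python3 to.py 0.5458 0.0113 0.064 -1.273
python3 -m creep '[{"translation":[0,0,0],"twist":[0,0,0],"hand":65},{"translation":[0,0,0],"twist":[0,0,0],"hand":65},{"translation":[0,0,0],"twist":[0,0,0],"hand":65},{"translation":[0,0,0],"twist":[0,0,0],"hand":65}]'
python3 -m creep '[{"translation":[-0.05,0,0],"twist":[0,0,0],"hand":65},{"translation":[-0.1,0,0],"twist":[0,0,0],"hand":65},{"translation":[-0.15,0,0],"twist":[0,0,0],"hand":65},{"translation":[-0.15,0,0],"twist":[0,0,0],"hand":65},{"translation":[-0.15,0,0],"twist":[0,0,0],"hand":65}]'
python3 - <<'E'
from h import *
im,C=shot('wrist','w8.png'); print(green('pics/w8.png',C,(.5455,.0113)))
# where does a straight line from index through axis lie
print(proj([[.5455,.0113,.08],[.5335,.0111,.08],[.498,.0106,.0405]],C))
b=im[150:290,230:400]; cv2.imwrite('pics/w8c.png',cv2.resize(b,None,fx=4,fy=4,interpolation=cv2.INTER_CUBIC))
E
python3 to.py 0.5458 0.0113 0.064 -1.273
```

```text
time: 16.95
tool_pos: [0.5472, 0.0112, 0.0661]
tool_rot: [1.117, 1.566, -0.155]
contact_force: [-0.7, -0.0, 0.2]
opening: 0.0595
time: 17.35
tool_pos: [0.5477, 0.0118, 0.0673]
tool_rot: [1.309, 1.565, 0.037]
contact_force: [-1.7, 3.4, 5.5]
opening: 0.0432
t 17.35 pos [0.5477 0.0118 0.0673] F [-1.7  3.4  5.5] open 0.0432 q6 1.15 REL [ 0.0033 -0.002  -0.0001] TW [ 0.001  0.002 -0.006]
time: 17.75
tool_pos: [0.5476, 0.012, 0.0674]
tool_rot: [1.259, 1.565, 0.071]
contact_force: [-0.0, 1.5, -1.5]
opening: 0.0433
t 17.75 pos [0.5476 0.012  0.0674] F [-0.   1.5 -1.5] open 0.0433 q6 1.07 REL [ 0.0034 -0.002  -0.    ] TW [ 0.085  0.002 -0.006]
time: 18.15
tool_pos: [0.5478, 0.0119, 0.0675]
tool_rot: [1.235, 1.564, 0.047]
contact_force: [0.5, 0.3, -0.0]
opening: 0.0596
time: 18.65
tool_pos: [0.5472, 0.0118, 0.2187]
tool_rot: [1.174, 1.561, -0.014]
contact_force: [0.6, -0.7, -0.8]
opening: 0.0598
(85, array([-0.0119, -0.0004]), array([2.984, 3.073]))
[[307.36512592 226.47985894]
 [301.68748988 240.99179567]
 [287.73784525 266.66180261]]
t 18.7 pos [0.5464 0.0119 0.2171] F [-0.7 -0.7 -0.5] open 0.0596 q6 1.07 REL [ 0.1531 -0.0016  0.    ] TW [ 0.085  0.002 -0.006]
```

View pics/w8c.png

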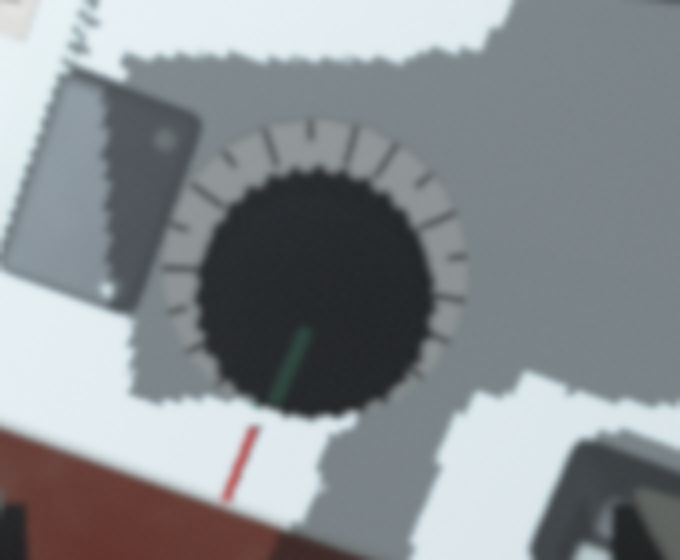

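```bash
python3 -m creep '[{"translation":[-0.05,0,0],"twist":[-0.1,0,0],"hand":50},{"translation":[-0.1,0,0],"twist":[-0.24,0,0],"hand":40},{"translation":[-0.1,0,0],"twist":[-0.38,0,0],"hand":33},{"translation":[-0.1,0,0],"twist":[-0.52,0,0],"hand":33},{"translation":[-0.1,0,0],"twist":[-0.66,0,0],"hand":33}]'
python3 to.py 0.6727 -0.0165 0.30
```

```text
time: 19.2
tool_pos: [0.5453, 0.0119, 0.3152]
tool_rot: [0.79, 1.568, 0.267]
contact_force: [0.8, 0.4, -0.1]
opening: 0.0309
t 19.2 pos [0.5453 0.0119 0.3152] F [ 0.8  0.4 -0.1] open 0.0309 q6 0.4 REL [0.0155 0.039  0.1245] TW [-0.538  0.002 -0.001]
```

```bash
python3 -m creep '[{"translation":[0,0.012,0.03],"twist":[-0.14,0,0],"hand":33},{"translation":[0,0.024,0.065],"twist":[-0.28,0,0],"hand":33},{"translation":[0,0.034,0.105],"twist":[-0.42,0,0],"hand":33},{"translation":[0,0.039,0.1245],"twist":[-0.538,0,0],"hand":33},{"translation":[0,0.039,0.1245],"twist":[-0.538,0,0],"hand":33}]'
python3 - <<'E'
from h import *
im,C=shot('wrist','w9.png'); print(proj([[.6727,-.036,.24],[.6727,.057,.24],[.6727,-.0165,.24]],C).round())
g=cv2.cvtColor(im,cv2.COLOR_BGR2GRAY);
E
python3 to.py 0.6727 -0.0165 0.2335
```

```text
time: 19.7
tool_pos: [0.6739, -0.0175, 0.3107]
tool_rot: [2.769, 1.567, 2.785]
contact_force: [-0.6, -0.3, -0.7]
opening: 0.0302
[[308. 277.]
 [310. 115.]
 [308. 245.]]
t 19.75 pos [ 0.6727 -0.0168  0.3117] F [-0.3  0.3  0. ] open 0.0303 q6 -0.15 REL [0.0782 0.0002 0.0002] TW [-0.002 -0.003 -0.002]
```

View pics/w9.png

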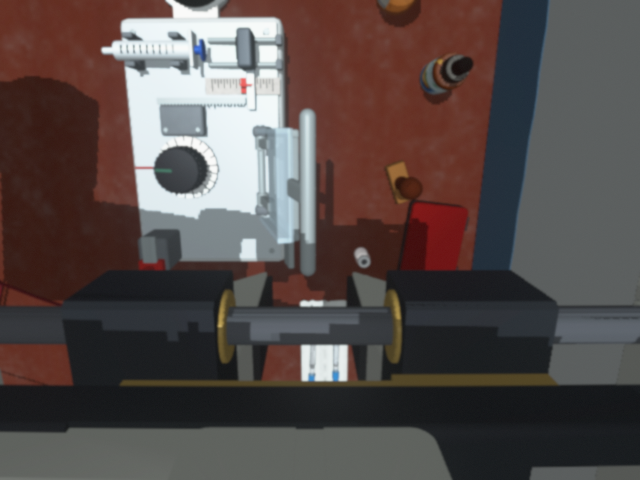

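```bash
python3 -m creep '[{"translation":[0.03,0,0],"twist":[0,0,0],"hand":33},{"translation":[0.06,0,0],"twist":[0,0,0],"hand":33},{"translation":[0.078,0,0],"twist":[0,-0.003,0],"hand":33},{"translation":[0.078,0,0],"twist":[0,-0.003,0],"hand":33}]'
python3 -m creep '[{"translation":[0,0,0],"twist":[0,0,0],"hand":3},{"translation":[0,0,0],"twist":[0,0,0],"hand":3},{"translation":[0,0,0],"twist":[0,0,0],"hand":3},{"translation":[0,0,0],"twist":[0,0,0],"hand":3},{"translation":[0,0,0],"twist":[0,0,0],"hand":3}]' 5
python3 to.py 0.6727 -0.0165 0.2335
```

```text
time: 20.15
tool_pos: [0.6697, -0.016, 0.2301]
tool_rot: [2.807, 1.562, 2.818]
contact_force: [0.3, 0.8, -0.5]
opening: 0.0301
time: 20.65
tool_pos: [0.6703, -0.016, 0.2313]
tool_rot: [2.701, 1.565, 2.712]
contact_force: [0.9, 0.2, 3.8]
opening: 0.0084
t 20.65 pos [ 0.6703 -0.016   0.2313] F [0.9 0.2 3.8] open 0.0084 q6 -0.15 REL [-0.0022 -0.0005  0.0024] TW [-0.004 -0.005 -0.003]
```

```bash
python3 -m creep '[{"translation":[-0.0055,0,-0.029],"twist":[0,0,0],"hand":3},{"translation":[-0.005,0,-0.061],"twist":[0,0,0],"hand":3},{"translation":[0.002,0,-0.0922],"twist":[0,0,0],"hand":3},{"translation":[0.015,0,-0.1213],"twist":[0,0,0],"hand":3},{"translation":[0.0336,0,-0.1473],"twist":[0,0,0],"hand":3}]'
python3 to.py 0.4686 -0.019 0.079
```

```text
time: 21.15
tool_pos: [0.5221, -0.0179, 0.1989]
tool_rot: [2.658, 1.568, 2.669]
contact_force: [5.8, -1.7, -7.1]
opening: 0.0089
t 21.15 pos [ 0.5221 -0.0179  0.1989] F [ 5.8 -1.7 -7.1] open 0.0089 q6 -0.19 REL [ 0.1201 -0.0007 -0.0531] TW [-0.004 -0.003 -0.001]
```

```bash
python3 -m creep '[{"translation":[0.0234,0,-0.0213],"twist":[0,0,0],"hand":3},{"translation":[0.0506,0,-0.0375],"twist":[0,0,0],"hand":3},{"translation":[0.0806,0,-0.0483],"twist":[0,0,0],"hand":3},{"translation":[0.1042,0,-0.0523],"twist":[0,0,0],"hand":3},{"translation":[0.120,0,-0.0531],"twist":[0,0,0],"hand":3}]'
python3 -m creep '[{"translation":[0.001,0,0],"twist":[0,0,0],"hand":3},{"translation":[0.001,0,0],"twist":[0,0,0],"hand":3}]'
python3 to.py 0.4686 -0.019 0.079
```

```text
time: 21.65
tool_pos: [0.4686, -0.0186, 0.0783]
tool_rot: [2.662, 1.568, 2.672]
contact_force: [0.4, -0.1, 8.0]
opening: 0.0089
time: 21.85
tool_pos: [0.4685, -0.0186, 0.0774]
tool_rot: [2.706, 1.568, 2.717]
contact_force: [0.0, -0.7, 0.2]
opening: 0.0087
t 21.85 pos [ 0.4685 -0.0186  0.0774] F [ 0.  -0.7  0.2] open 0.0087 q6 -0.21 REL [-0.0016 -0.0004  0.    ] TW [-0.004 -0.003 -0.001]
```

```bash
python3 -m creep '[{"translation":[0,0,0],"twist":[0,0,0],"hand":25},{"translation":[0,0,0],"twist":[0,0,0],"hand":25},{"translation":[0,0,0],"twist":[0,0,0],"hand":25},{"translation":[-0.04,0,0],"twist":[0,0,0],"hand":25},{"translation":[-0.09,0,0],"twist":[0,0,0],"hand":25}]'
python3 to.py 0.5197 -0.0865 0.165
```

```text
time: 22.35
tool_pos: [0.4672, -0.0184, 0.1671]
tool_rot: [2.854, 1.563, 2.864]
contact_force: [1.7, -0.1, 0.9]
opening: 0.0231
t 22.35 pos [ 0.4672 -0.0184  0.1671] F [ 1.7 -0.1  0.9] open 0.0231 q6 -0.21 REL [ 0.0015 -0.0687  0.0518] TW [-0.004 -0.008 -0.002]
```

```bash
python3 -m creep '[{"translation":[0,-0.034,0.026],"twist":[0,-0.008,0],"hand":45},{"translation":[0,-0.0687,0.052],"twist":[0,-0.008,0],"hand":45},{"translation":[0,-0.0687,0.052],"twist":[0,-0.008,0],"hand":45},{"translation":[0,-0.0687,0.052],"twist":[0,-0.008,0],"hand":45}]'
python3 -m creep '[{"translation":[0.02,0,0],"twist":[0,0,0],"hand":45},{"translation":[0.04,0,0],"twist":[0,0,0],"hand":45},{"translation":[0.055,0,0],"twist":[0,0,0],"hand":45},{"translation":[0.063,0,0],"twist":[0,0,0],"hand":45},{"translation":[0.063,0,0],"twist":[0,0,0],"hand":45}]'
python3 to.py 0.5197 -0.0865 0.101
```

```text
time: 22.75
tool_pos: [0.5196, -0.0869, 0.1662]
tool_rot: [1.907, 1.568, 1.916]
contact_force: [0.2, 0.2, 0.8]
opening: 0.0411
time: 23.25
tool_pos: [0.5184, -0.0857, 0.1023]
tool_rot: [2.325, 1.566, 2.335]
contact_force: [-0.1, 0.3, -0.8]
opening: 0.041
t 23.25 pos [ 0.5184 -0.0857  0.1023] F [-0.1  0.3 -0.8] open 0.041 q6 -0.32 REL [ 0.0013 -0.0008  0.0013] TW [-0.005 -0.004 -0.004]
```

```bash
python3 -m creep '[{"translation":[0,0,0.001],"twist":[0,0,0],"hand":3},{"translation":[0,0,0.001],"twist":[0,0,0],"hand":3},{"translation":[0,0,0.001],"twist":[0,0,0],"hand":3},{"translation":[0,0,0.001],"twist":[0,0,0],"hand":3},{"translation":[0,0,0.001],"twist":[0,0,0],"hand":3}]' 8
python3 -m creep '[{"translation":[0,0.005,0],"twist":[0,0,0],"hand":3},{"translation":[0,0.010,0],"twist":[0,0,0],"hand":3},{"translation":[0,0.015,0],"twist":[0,0,0],"hand":3},{"translation":[0,0.0195,0],"twist":[0,0,0],"hand":3},{"translation":[0,0.0195,0],"twist":[0,0,0],"hand":3}]'
python3 to.py 0.5197 -0.0865 0.101
```

```text
time: 23.75
tool_pos: [0.5198, -0.0858, 0.1027]
tool_rot: [2.174, 1.566, 2.183]
contact_force: [0.3, -0.4, 1.7]
opening: 0.0097
time: 24.25
tool_pos: [0.5194, -0.0664, 0.1028]
tool_rot: [2.485, 1.567, 2.496]
contact_force: [-1.3, -5.7, 0.4]
opening: 0.0102
t 24.25 pos [ 0.5194 -0.0664  0.1028] F [-1.3 -5.7  0.4] open 0.0102 q6 -0.29 REL [ 0.0018 -0.0201  0.    ] TW [-0.004 -0.003 -0.002]
```

```bash
python3 -m creep '[{"translation":[0,0,0],"twist":[0,0,0],"hand":45},{"translation":[0,0,0],"twist":[0,0,0],"hand":45},{"translation":[0,0,0],"twist":[0,0,0],"hand":45},{"translation":[-0.04,0,0],"twist":[0,0,0],"hand":60},{"translation":[-0.08,0,0],"twist":[0,0,0],"hand":100}]'
cat >> h.py <<'E'
def cups(im,C,boxes,z=.058):
    for (u,v) in boxes:
        w=im[v-35:v+35,u-35:u+35]; h=cv2.cvtColor(w,cv2.COLOR_BGR2HSV)
        mm=((h[...,1]<110)&(h[...,2]>100)).astype(np.uint8)
        n,l,st,ce=cv2.connectedComponentsWithStats(mm); k=1+st[1:,4].argmax()
        cs=cv2.findContours((l==k).astype(np.uint8),0,1)[0]; (x,y),r=cv2.minEnclosingCircle(max(cs,key=len))
        print(x+u-35,y+v-35,r,onz([[x+u-35,y+v-35]],z,C).round(4))
E
python3 - <<'E'
from h import *
im,C=shot('top','t6.png'); cups(im,C,[(191,249),(190,301),(467,277)])
E
python3 to.py 0.479 -0.206 0.17
```

```text
time: 24.75
tool_pos: [0.5189, -0.0661, 0.1829]
tool_rot: [2.619, 1.564, 2.63]
contact_force: [0.7, -0.9, -0.0]
opening: 0.0451
190.7413787841797 247.7413787841797 13.925862312316895 [[0.5475 0.4014 0.058 ]]
188.54999923706055 301.45000076293945 14.2305269241333 [[0.4285 0.4035 0.058 ]]
458.0 248.0 26.683427810668945 [[ 0.542  -0.1895  0.058 ]]
t 24.8 pos [ 0.5225 -0.0671  0.1904] F [ 3.1 -0.4  6.1] open 0.0493 q6 -0.29 REL [ 0.0201 -0.1385 -0.0451] TW [-0.004  0.007  0.   ]
```

```bash
python3 -m creep '[{"translation":[0,-0.04,-0.015],"twist":[0,0,0],"hand":100},{"translation":[0,-0.08,-0.03],"twist":[0,0,0],"hand":100},{"translation":[0.01,-0.1385,-0.045],"twist":[0,0.005,0],"hand":100},{"translation":[0.02,-0.1385,-0.045],"twist":[0,0.005,0],"hand":100},{"translation":[0.02,-0.1385,-0.045],"twist":[0,0.005,0],"hand":100}]'
python3 - <<'E'
from h import *
im,C=shot('wrist','w10.png'); print(proj([[.4785,-.206,.058],[.4785,-.176,.058],[.5085,-.206,.058]],C).round())
cv2.imwrite('pics/w10c.png',im[150:400,150:500])
E
python3 to.py 0.479 -0.206 0.043
```

```text
time: 25.3
tool_pos: [0.4779, -0.2069, 0.1685]
tool_rot: [2.088, 1.569, 2.095]
contact_force: [0.9, -0.2, -0.4]
opening: 0.0887
[[311. 230.]
 [311. 186.]
 [355. 230.]]
t 25.35 pos [ 0.4786 -0.2057  0.1692] F [0.3 0.2 0.8] open 0.0905 q6 -0.56 REL [ 0.1262 -0.0006  0.0004] TW [-0.006 -0.    -0.002]
```

View pics/w10c.png

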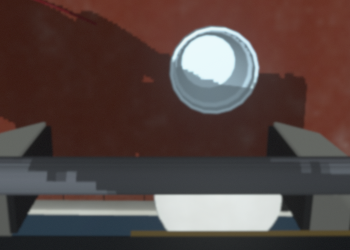

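```bash
python3 - <<'E'
from h import *
p=onz([[364,221]],.058,cam('wrist'))[0]; print(p, proj(p,cam('top')))
im,C=shot('top','t7.png')
E
python3 to.py 0.5142 -0.2 0.043
```

```text
[ 0.51536573 -0.19833941  0.058     ] [[462.5779478  260.09451111]]
t 25.4 pos [ 0.4792 -0.2051  0.1698] F [0.2 0.9 0.6] open 0.0912 q6 -0.56 REL [0.1268 0.0046 0.035 ] TW [-0.004  0.001 -0.001]
```

```bash
python3 -m creep '[{"translation":[0.02,0.006,0.036],"twist":[0,0,0],"hand":100},{"translation":[0.05,0.006,0.036],"twist":[0,0,0],"hand":100},{"translation":[0.09,0.006,0.036],"twist":[0,0,0],"hand":100},{"translation":[0.12,0.006,0.036],"twist":[0,0,0],"hand":100},{"translation":[0.126,0.006,0.036],"twist":[0,0,0],"hand":100}]'
python3 to.py 0.5154 -0.1985 0.043
python3 -m creep '[{"translation":[0,0,0],"twist":[0,0,0],"hand":55},{"translation":[0,0,0],"twist":[0,0,0],"hand":55},{"translation":[0,0,0],"twist":[0,0,0],"hand":55},{"translation":[0,0,0],"twist":[0,0,0],"hand":55},{"translation":[0,0,0],"twist":[0,0,0],"hand":55}]' 8
python3 to.py 0.5154 -0.1985 0.043
```

```text
time: 25.9
tool_pos: [0.5139, -0.1956, 0.0411]
tool_rot: [2.338, 1.565, 2.351]
contact_force: [-0.2, -0.2, -0.7]
opening: 0.0917
t 25.9 pos [ 0.5139 -0.1956  0.0411] F [-0.2 -0.2 -0.7] open 0.0917 q6 -0.52 REL [-0.0019 -0.0029  0.0014] TW [-0.002 -0.004 -0.004]
time: 26.4
tool_pos: [0.5145, -0.1959, 0.0422]
tool_rot: [2.178, 1.567, 2.191]
contact_force: [-0.4, 0.1, 4.7]
opening: 0.0601
t 26.4 pos [ 0.5145 -0.1959  0.0422] F [-0.4  0.1  4.7] open 0.0601 q6 -0.52 REL [-0.0008 -0.0026  0.0008] TW [-0.002 -0.002 -0.003]
```

```bash
python3 -m creep '[{"translation":[-0.04,0,0],"twist":[0,0,0],"hand":55},{"translation":[-0.08,0,0],"twist":[0,0,0],"hand":55},{"translation":[-0.12,0,0],"twist":[0,0,0],"hand":55},{"translation":[-0.16,0,0],"twist":[0,0,0],"hand":55},{"translation":[-0.178,0,0],"twist":[0,0,0],"hand":55}]'
python3 - <<'E'
from h import *
C=cam('top')
for f in('top0.png','t6.png'):
    im=cv2.imread('pics/'+f); g=cv2.cvtColor(im[215:285,245:315],cv2.COLOR_BGR2GRAY); g=cv2.resize(g,None,fx=6,fy=6,interpolation=cv2.INTER_CUBIC)
    for r0,r1 in((75,90),(95,118)):
        c=cv2.HoughCircles(cv2.GaussianBlur(g,(9,9),0),cv2.HOUGH_GRADIENT,1,60,param1=120,param2=20,minRadius=r0,maxRadius=r1)
        if c is not None:
            for x,y,r in c[0][:2]:
                p=[[(x+.5)/6-.5+245,(y+.5)/6-.5+215]]; print(f,np.round(p,1),round(r/6,1),onz(p,.071,C).round(4),onz(p,.013,C).round(4))
E
python3 to.py 0.553 0.2075 0.22
```

```text
time: 26.9
tool_pos: [0.5161, -0.1973, 0.2247]
tool_rot: [0.04, 1.567, 0.052]
contact_force: [0.1, 0.5, -1.1]
opening: 0.0603
top0.png [[277.7 244.5]] 13.2 [[0.5516 0.2059 0.071 ]] [[0.5583 0.2115 0.013 ]]
top0.png [[279.5 247. ]] 17.7 [[0.546  0.2018 0.071 ]] [[0.5525 0.2073 0.013 ]]
t6.png [[277.8 244. ]] 12.9 [[0.5527 0.2055 0.071 ]] [[0.5595 0.2111 0.013 ]]
t6.png [[279.5 246.8]] 17.8 [[0.5464 0.2018 0.071 ]] [[0.5528 0.2073 0.013 ]]
t 26.9 pos [ 0.5161 -0.1973  0.2247] F [ 0.1  0.5 -1.1] open 0.0603 q6 -0.52 REL [0.0049 0.4043 0.042 ] TW [-0.002  0.003 -0.   ]
```

```bash
python3 -m creep '[{"translation":[0,0.04,0.005],"twist":[0,0,0],"hand":55},{"translation":[0,0.09,0.01],"twist":[0,0,0],"hand":55},{"translation":[0,0.14,0.015],"twist":[0,0,0],"hand":55},{"translation":[0,0.19,0.02],"twist":[0,0,0],"hand":55},{"translation":[0,0.23,0.025],"twist":[0,0,0],"hand":55}]'
python3 to.py 0.553 0.208 0.2
```

```text
time: 27.4
tool_pos: [0.5379, 0.0354, 0.2254]
tool_rot: [0.119, 1.567, 0.132]
contact_force: [-0.1, -0.2, -0.4]
opening: 0.0604
t 27.4 pos [0.5379 0.0354 0.2254] F [-0.1 -0.2 -0.4] open 0.0604 q6 -0.09 REL [0.0255 0.1724 0.0173] TW [-0.002  0.004 -0.   ]
```

```bash
python3 -m creep '[{"translation":[0,0.045,0.005],"twist":[0,0.004,0],"hand":55},{"translation":[0,0.09,0.01],"twist":[0,0.004,0],"hand":55},{"translation":[0,0.135,0.015],"twist":[0,0.004,0],"hand":55},{"translation":[0.02,0.1724,0.0173],"twist":[0,0.004,0],"hand":55},{"translation":[0.0255,0.1724,0.0173],"twist":[0,0.004,0],"hand":55}]'
python3 -m creep '[{"translation":[0,0,0],"twist":[0,0,0],"hand":55}]'
python3 to.py 0.553 0.208 0.078
```

```text
time: 27.9
tool_pos: [0.5517, 0.2121, 0.1984]
tool_rot: [2.549, 1.568, 2.566]
contact_force: [0.1, -0.5, -2.3]
opening: 0.0604
time: 28.0
tool_pos: [0.551, 0.2122, 0.1974]
tool_rot: [3.045, 1.566, 3.064]
contact_force: [-0.3, 0.2, -0.7]
opening: 0.0603
t 28.0 pos [0.551  0.2122 0.1974] F [-0.3  0.2 -0.7] open 0.0603 q6 0.22 REL [ 0.1193 -0.0042  0.0025] TW [ 0.004 -0.004 -0.   ]
```

```bash
python3 -m creep '[{"translation":[0.03,-0.0042,0.0025],"twist":[0,-0.004,0],"hand":55},{"translation":[0.06,-0.0042,0.0025],"twist":[0,-0.004,0],"hand":55},{"translation":[0.08,-0.0042,0.0025],"twist":[0,-0.004,0],"hand":55},{"translation":[0.08,-0.0042,0.0025],"twist":[0,-0.004,0],"hand":55}]'
python3 to.py 0.553 0.208 0.078
```

```text
time: 28.4
tool_pos: [0.5518, 0.2061, 0.1152]
tool_rot: [-2.968, 1.565, -2.951]
contact_force: [-0.8, -0.6, -0.7]
opening: 0.0601
t 28.4 pos [0.5518 0.2061 0.1152] F [-0.8 -0.6 -0.7] open 0.0601 q6 0.21 REL [0.0372 0.0019 0.0014] TW [ 0.002 -0.005  0.001]
```

```bash
python3 -m creep '[{"translation":[0.01,0.001,0.0014],"twist":[0,-0.005,0],"hand":55},{"translation":[0.02,0.001,0.0014],"twist":[0,-0.005,0],"hand":55},{"translation":[0.028,0.001,0.0014],"twist":[0,-0.005,0],"hand":55},{"translation":[0.033,0.001,0.0014],"twist":[0,-0.005,0],"hand":55},{"translation":[0.036,0.001,0.0014],"twist":[0,-0.005,0],"hand":55}]'
python3 to.py 0.553 0.208 0.078
```

```text
time: 28.9
tool_pos: [0.5531, 0.2081, 0.0795]
tool_rot: [1.334, 1.57, 1.351]
contact_force: [-1.4, 5.1, 4.9]
opening: 0.0602
t 28.9 pos [0.5531 0.2081 0.0795] F [-1.4  5.1  4.9] open 0.0602 q6 0.21 REL [ 0.0015 -0.0001 -0.0001] TW [ 0.002  0.    -0.001]
```

```bash
python3 -m creep '[{"translation":[0.001,0.001,0],"twist":[0,0,0],"hand":55},{"translation":[0.0015,0.001,0],"twist":[0,0,0],"hand":80},{"translation":[0.0015,0.001,0],"twist":[0,0,0],"hand":90},{"translation":[0.0015,0.001,0],"twist":[0,0,0],"hand":95},{"translation":[0,0,0],"twist":[0,0,0],"hand":100}]'
python3 to.py 0.553 0.208 0.078
python3 -m creep '[{"translation":[-0.03,0,0],"twist":[0,0,0],"hand":100},{"translation":[-0.06,0.03,0],"twist":[0,0,0],"hand":100},{"translation":[-0.09,0.06,0],"twist":[0,0,0],"hand":100},{"translation":[-0.09,0.1,0],"twist":[0,0,0],"hand":100},{"translation":[-0.09,0.12,0],"twist":[0,0,0],"hand":100}]'
python3 - <<'E'
from h import *
im,C=shot('top','t8.png'); cups(im,C,[(191,249),(190,301)])
im=im[210:270,250:310]; cv2.imwrite('pics/t8c.png',cv2.resize(im,None,fx=7,fy=7,interpolation=cv2.INTER_CUBIC))
E
python3 to.py 0.5475 0.4016 0.17
```

```text
time: 29.4
tool_pos: [0.553, 0.208, 0.0794]
tool_rot: [1.699, 1.57, 1.716]
contact_force: [-0.7, -0.8, -0.9]
opening: 0.0878
t 29.4 pos [0.553  0.208  0.0794] F [-0.7 -0.8 -0.9] open 0.0878 q6 0.21 REL [ 0.0014  0.     -0.    ] TW [ 0.002 -0.    -0.001]
time: 29.9
tool_pos: [0.5512, 0.3306, 0.1712]
tool_rot: [0.716, 1.567, 0.735]
contact_force: [0.6, -0.2, 0.6]
opening: 0.0919
172.76315879821777 227.5 21.523422241210938 [[0.5935 0.443  0.058 ]]
189.5 302.3840560913086 47.476932525634766 [[0.4265 0.4013 0.058 ]]
t 29.95 pos [0.5504 0.3326 0.1702] F [-1.6  1.  -0.3] open 0.0918 q6 0.4 REL [ 0.0004  0.0691 -0.0015] TW [ 0.005  0.001 -0.003]
```

```bash
python3 -m creep '[{"translation":[0,0.035,-0.001],"twist":[0,0,0],"hand":100},{"translation":[0,0.069,-0.0015],"twist":[0,0,0],"hand":100},{"translation":[0,0.069,-0.0015],"twist":[0,0,0],"hand":100},{"translation":[0,0.069,-0.0015],"twist":[0,0,0],"hand":100}]'
cat >> h.py <<'E'
def wcup(f,p):
    im,C=shot('wrist',f); u,v=proj([[*p,.058]],C)[0].astype(int); print('pred',u,v)
    h=cv2.cvtColor(im,cv2.COLOR_BGR2HSV); h[280:]=255
    y0,x0=max(v-80,0),max(u-80,0); h=h[y0:v+80,x0:u+80]
    mm=((h[...,1]<90)&(h[...,2]>90)).astype(np.uint8)
    n,l,st,ce=cv2.connectedComponentsWithStats(mm); k=1+st[1:,4].argmax()
    (x,y),r=cv2.minEnclosingCircle(max(cv2.findContours((l==k).astype(np.uint8),0,1)[0],key=len))
    print('px',x+x0,y+y0,'r',r,onz([[x+x0,y+y0]],.058,C).round(4))
E
python3 - <<'E'
from h import *
wcup('w11.png',(.5475,.4015))
E
python3 to.py 0.5475 0.4015 0.043
```

```text
time: 30.35
tool_pos: [0.5473, 0.4014, 0.17]
tool_rot: [1.131, 1.569, 1.152]
contact_force: [-0.5, -0.5, 0.4]
opening: 0.0916
pred 309 230
px 309.3146438598633 229.99890899658203 r 44.86402893066406 [[0.5471 0.402  0.058 ]]
t 30.4 pos [0.5475 0.4007 0.1702] F [ 0.1 -0.2  0.1] open 0.0916 q6 0.5 REL [ 0.1272  0.0006 -0.0002] TW [ 0.005  0.001 -0.002]
```

Cup is exactly where predicted. Descend and grip.

```bash
python3 -m creep '[{"translation":[0.04,0.001,0],"twist":[0,0,0],"hand":100},{"translation":[0.08,0.001,0],"twist":[0,0,0],"hand":100},{"translation":[0.11,0.001,0],"twist":[0,0,0],"hand":100},{"translation":[0.127,0.001,0],"twist":[0,0,0],"hand":100},{"translation":[0.127,0.001,0],"twist":[0,0,0],"hand":100}]'
python3 -m creep '[{"translation":[0,0,0],"twist":[0,0,0],"hand":55},{"translation":[0,0,0],"twist":[0,0,0],"hand":55},{"translation":[0,0,0],"twist":[0,0,0],"hand":55},{"translation":[0,0,0],"twist":[0,0,0],"hand":55},{"translation":[0,0,0],"twist":[0,0,0],"hand":55}]' 8
python3 to.py 0.5471 0.402 0.043
python3 -m creep '[{"translation":[-0.04,0,0],"twist":[0,0,0],"hand":55},{"translation":[-0.08,0,0],"twist":[0,0,0],"hand":55},{"translation":[-0.12,-0.03,0.001],"twist":[0,0,0],"hand":55},{"translation":[-0.14,-0.07,0.003],"twist":[0,0,0],"hand":55},{"translation":[-0.14,-0.11,0.005],"twist":[0,0,0],"hand":55}]'
python3 to.py 0.553 0.208 0.18
```

```text
time: 30.9
tool_pos: [0.5464, 0.3993, 0.0402]
tool_rot: [-2.856, 1.566, -2.837]
contact_force: [0.4, -0.2, 0.3]
opening: 0.0916
time: 31.4
tool_pos: [0.5469, 0.3995, 0.0411]
tool_rot: [-2.957, 1.568, -2.939]
contact_force: [0.6, 0.1, 2.9]
opening: 0.0599
t 31.4 pos [0.5469 0.3995 0.0411] F [0.6 0.1 2.9] open 0.0599 q6 0.5 REL [-0.0019  0.0025  0.0002] TW [ 0.003 -0.003  0.001]
time: 31.9
tool_pos: [0.5558, 0.2898, 0.1855]
tool_rot: [0.412, 1.566, 0.432]
contact_force: [0.3, 0.6, -0.3]
opening: 0.0599
t 31.9 pos [0.5558 0.2898 0.1855] F [ 0.3  0.6 -0.3] open 0.0599 q6 0.34 REL [ 0.0053 -0.0817 -0.0045] TW [ 0.005  0.005 -0.002]
```

```bash
python3 -m creep '[{"translation":[0,-0.04,-0.002],"twist":[0,0.003,0],"hand":55},{"translation":[0,-0.075,-0.0045],"twist":[0,0.003,0],"hand":55},{"translation":[0.0053,-0.085,-0.0045],"twist":[0,0.003,0],"hand":55},{"translation":[0.0053,-0.085,-0.0045],"twist":[0,0.003,0],"hand":55},{"translation":[0.0053,-0.085,-0.0045],"twist":[0,0.003,0],"hand":55}]'
python3 to.py 0.553 0.2045 0.135
```

```text
time: 32.4
tool_pos: [0.553, 0.2056, 0.1799]
tool_rot: [1.063, 1.568, 1.083]
contact_force: [0.7, -0.1, -0.2]
opening: 0.06
t 32.4 pos [0.553  0.2056 0.1799] F [ 0.7 -0.1 -0.2] open 0.06 q6 0.2 REL [ 0.0449 -0.0012 -0.0001] TW [ 0.005  0.001 -0.003]
```

```bash
python3 -m creep '[{"translation":[0.015,-0.0012,0],"twist":[0,0,0],"hand":55},{"translation":[0.03,-0.0012,0],"twist":[0,0,0],"hand":55},{"translation":[0.045,-0.0012,0],"twist":[0,0,0],"hand":55},{"translation":[0.045,-0.0012,0],"twist":[0,0,0],"hand":55}]'
python3 -m creep '[{"translation":[0.01,0,0],"twist":[0,0,0],"hand":55},{"translation":[0.02,0,0],"twist":[0,0,0],"hand":55},{"translation":[0.027,0,0],"twist":[0,0,0],"hand":55},{"translation":[0.032,0,0],"twist":[0,0,0],"hand":55},{"translation":[0.035,0,0],"twist":[0,0,0],"hand":55}]'
python3 to.py 0.553 0.2045 0.098
```

```text
time: 32.8
tool_pos: [0.5517, 0.206, 0.1327]
tool_rot: [2.482, 1.567, 2.504]
contact_force: [-0.9, -0.1, -0.9]
opening: 0.06
time: 33.3
tool_pos: [0.5519, 0.2061, 0.0976]
tool_rot: [2.345, 1.568, 2.367]
contact_force: [-0.4, 0.9, 10.3]
opening: 0.0597
t 33.3 pos [0.5519 0.2061 0.0976] F [-0.4  0.9 10.3] open 0.0597 q6 0.2 REL [-0.0004 -0.0016  0.0011] TW [ 0.007 -0.002 -0.002]
```

```bash
python3 -m creep '[{"translation":[0,0,0],"twist":[0,0,0],"hand":75},{"translation":[0,0,0],"twist":[0,0,0],"hand":90},{"translation":[0,0,0],"twist":[0,0,0],"hand":100},{"translation":[-0.03,0,0],"twist":[0,0,0],"hand":100},{"translation":[-0.075,0,0],"twist":[0,0,0],"hand":100}]'
python3 to.py 0.4285 0.4035 0.17
```

```text
time: 33.8
tool_pos: [0.5504, 0.2054, 0.1709]
tool_rot: [3.034, 1.562, 3.056]
contact_force: [1.7, 0.3, -0.5]
opening: 0.091
t 33.8 pos [0.5504 0.2054 0.1709] F [ 1.7  0.3 -0.5] open 0.091 q6 0.2 REL [ 0.0021  0.2007 -0.1175] TW [ 0.007 -0.008 -0.001]
```

```bash
python3 -m creep '[{"translation":[-0.01,0.04,-0.023],"twist":[0,-0.008,0],"hand":100},{"translation":[-0.01,0.08,-0.046],"twist":[0,-0.008,0],"hand":100},{"translation":[-0.005,0.12,-0.07],"twist":[0,-0.008,0],"hand":100},{"translation":[0,0.16,-0.094],"twist":[0,-0.008,0],"hand":100},{"translation":[0.002,0.2,-0.1175],"twist":[0,-0.008,0],"hand":100}]'
python3 -m creep '[{"translation":[0,0,0],"twist":[0,0,0],"hand":100}]'
python3 - <<'E'
from h import *
wcup('w12.png',(.4285,.4035))
E
python3 to.py 0.4285 0.4035 0.042
```

```text
time: 34.3
tool_pos: [0.4272, 0.404, 0.17]
tool_rot: [2.216, 1.57, 2.238]
contact_force: [0.8, 1.0, -0.2]
opening: 0.0918
time: 34.4
tool_pos: [0.4237, 0.408, 0.1698]
tool_rot: [2.242, 1.568, 2.269]
contact_force: [0.4, -0.1, 0.3]
opening: 0.0917
pred 316 237
px 317.06681060791016 237.3790054321289 r 44.39398193359375 [[0.4288 0.4036 0.058 ]]
t 34.45 pos [0.4252 0.4061 0.1699] F [-0.2 -0.4  0.6] open 0.0919 q6 0.6 REL [ 0.1279 -0.0028  0.0034] TW [ 0.011 -0.001 -0.001]
```

```bash
python3 -m creep '[{"translation":[0.04,-0.0028,0.0036],"twist":[0.01,0,0],"hand":100},{"translation":[0.08,-0.0028,0.0036],"twist":[0.01,0,0],"hand":100},{"translation":[0.11,-0.0028,0.0036],"twist":[0.01,0,0],"hand":100},{"translation":[0.127,-0.0028,0.0036],"twist":[0.01,0,0],"hand":100},{"translation":[0.127,-0.0028,0.0036],"twist":[0.01,0,0],"hand":100}]'
python3 -m creep '[{"translation":[0,0,0],"twist":[0,0,0],"hand":55},{"translation":[0,0,0],"twist":[0,0,0],"hand":55},{"translation":[0,0,0],"twist":[0,0,0],"hand":55},{"translation":[0,0,0],"twist":[0,0,0],"hand":55},{"translation":[0,0,0],"twist":[0,0,0],"hand":55}]' 8
python3 to.py 0.4288 0.4036 0.043
python3 -m creep '[{"translation":[-0.04,0,0],"twist":[0,0,0],"hand":55},{"translation":[-0.09,0,0],"twist":[0,0,0],"hand":55},{"translation":[-0.14,-0.01,0.01],"twist":[0,0,0],"hand":55},{"translation":[-0.16,-0.045,0.035],"twist":[0,0,0],"hand":55},{"translation":[-0.165,-0.09,0.065],"twist":[0,0,0],"hand":55}]'
python3 to.py 0.5525 0.206 0.2
```

```text
time: 34.95
tool_pos: [0.4282, 0.4013, 0.0404]
tool_rot: [-2.695, 1.565, -2.68]
contact_force: [-0.8, 0.1, 0.5]
opening: 0.0915
time: 35.45
tool_pos: [0.4286, 0.4015, 0.0412]
tool_rot: [-2.732, 1.567, -2.718]
contact_force: [0.4, -0.7, 2.2]
opening: 0.0595
t 35.45 pos [0.4286 0.4015 0.0412] F [ 0.4 -0.7  2.2] open 0.0595 q6 0.61 REL [-0.0018  0.002   0.0002] TW [-0.    -0.004  0.002]
time: 35.95
tool_pos: [0.4946, 0.3174, 0.2101]
tool_rot: [0.522, 1.567, 0.541]
contact_force: [1.6, -0.1, -0.6]
opening: 0.0597
t 35.95 pos [0.4946 0.3174 0.2101] F [ 1.6 -0.1 -0.6] open 0.0597 q6 0.42 REL [ 0.0101 -0.1124  0.0559] TW [ 0.003  0.003 -0.002]
```

```bash
python3 -m creep '[{"translation":[0,-0.04,0.02],"twist":[0,0.003,0],"hand":55},{"translation":[0,-0.08,0.04],"twist":[0,0.003,0],"hand":55},{"translation":[0.005,-0.105,0.053],"twist":[0,0.003,0],"hand":55},{"translation":[0.0101,-0.1124,0.056],"twist":[0,0.003,0],"hand":55},{"translation":[0.0101,-0.1124,0.056],"twist":[0,0.003,0],"hand":55}]'
python3 -m creep '[{"translation":[0,0,0],"twist":[0,0,0],"hand":55}]'
python3 to.py 0.5525 0.2055 0.155
```

```text
time: 36.45
tool_pos: [0.5524, 0.2051, 0.1991]
tool_rot: [2.317, 1.569, 2.333]
contact_force: [0.3, 1.2, -0.4]
opening: 0.0597
time: 36.55
tool_pos: [0.5518, 0.2062, 0.1991]
tool_rot: [2.33, 1.568, 2.347]
contact_force: [0.7, -0.0, 0.2]
opening: 0.0596
t 36.55 pos [0.5518 0.2062 0.1991] F [ 0.7 -0.   0.2] open 0.0596 q6 0.21 REL [ 0.0441 -0.0008  0.0008] TW [ 0.002 -0.002 -0.002]
```

```bash
python3 -m creep '[{"translation":[0.015,-0.0005,0.0008],"twist":[0,0,0],"hand":55},{"translation":[0.03,-0.0005,0.0008],"twist":[0,0,0],"hand":55},{"translation":[0.044,-0.0005,0.0008],"twist":[0,0,0],"hand":55},{"translation":[0.044,-0.0005,0.0008],"twist":[0,0,0],"hand":55}]'
python3 -m creep '[{"translation":[0.01,0,0],"twist":[0,0,0],"hand":55},{"translation":[0.019,0,0],"twist":[0,0,0],"hand":55},{"translation":[0.026,0,0],"twist":[0,0,0],"hand":55},{"translation":[0.031,0,0],"twist":[0,0,0],"hand":55},{"translation":[0.034,0,0],"twist":[0,0,0],"hand":55}]'
python3 to.py 0.5525 0.2055 0.12
```

```text
time: 36.95
tool_pos: [0.5507, 0.2072, 0.1535]
tool_rot: [2.865, 1.565, 2.884]
contact_force: [0.3, 0.5, -0.7]
opening: 0.0597
time: 37.45
tool_pos: [0.5513, 0.2072, 0.1199]
tool_rot: [2.714, 1.566, 2.733]
contact_force: [0.6, -2.0, 11.6]
opening: 0.0592
t 37.45 pos [0.5513 0.2072 0.1199] F [ 0.6 -2.  11.6] open 0.0592 q6 0.21 REL [-0.0001 -0.0017  0.0012] TW [ 0.004 -0.004 -0.002]
```

Seated (Fz +11.6). Release, rise, retreat and check everything.

```bash
python3 -m creep '[{"translation":[0,0,0],"twist":[0,0,0],"hand":75},{"translation":[0,0,0],"twist":[0,0,0],"hand":90},{"translation":[0,0,0],"twist":[0,0,0],"hand":100},{"translation":[-0.03,0,0],"twist":[0,0,0],"hand":100},{"translation":[-0.075,0,0],"twist":[0,0,0],"hand":100}]'
python3 -m creep '[{"translation":[-0.04,0,-0.03],"twist":[0,0,0],"hand":100},{"translation":[-0.08,0.02,-0.08],"twist":[0,0,0],"hand":100},{"translation":[-0.1,0.06,-0.13],"twist":[0,0,0],"hand":100},{"translation":[-0.1,0.1,-0.17],"twist":[0,0,0],"hand":100},{"translation":[-0.1,0.14,-0.19],"twist":[0,0,0],"hand":100}]'
python3 -m creep '[{"translation":[0,0.04,-0.02],"twist":[0,0,0],"hand":100},{"translation":[0,0.08,-0.03],"twist":[0,0,0],"hand":100},{"translation":[0,0.1,-0.03],"twist":[0,0,0],"hand":100},{"translation":[0,0.1,-0.03],"twist":[0,0,0],"hand":100}]'
python3 - <<'E'
from h import *
t,CT=shot('top','t9.png'); sc,CS=shot('scene','s9.png')
a=cv2.resize(t[190:300,255:425],(790,511),interpolation=cv2.INTER_CUBIC)
cv2.imwrite('pics/f1.png',a)
b=cv2.resize(sc[190:340,230:430],(800,600),interpolation=cv2.INTER_CUBIC); cv2.imwrite('pics/f2.png',b)
E
```

```text
time: 37.95
tool_pos: [0.5499, 0.2066, 0.193]
tool_rot: [3.099, 1.56, 3.118]
contact_force: [1.0, 0.4, 1.2]
opening: 0.0904
time: 38.45
tool_pos: [0.3756, 0.3189, 0.2946]
tool_rot: [2.944, 1.562, 2.962]
contact_force: [1.4, 1.2, 0.2]
opening: 0.0914
time: 38.85
tool_pos: [0.3428, 0.4204, 0.2946]
tool_rot: [2.921, 1.562, 2.942]
contact_force: [1.1, -1.2, -0.1]
opening: 0.0919
```

View pics/f1.png

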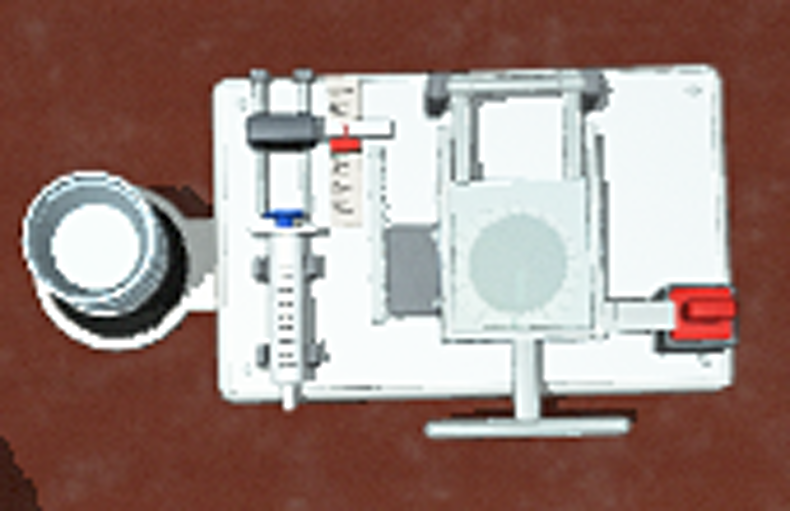

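View pics/f2.png

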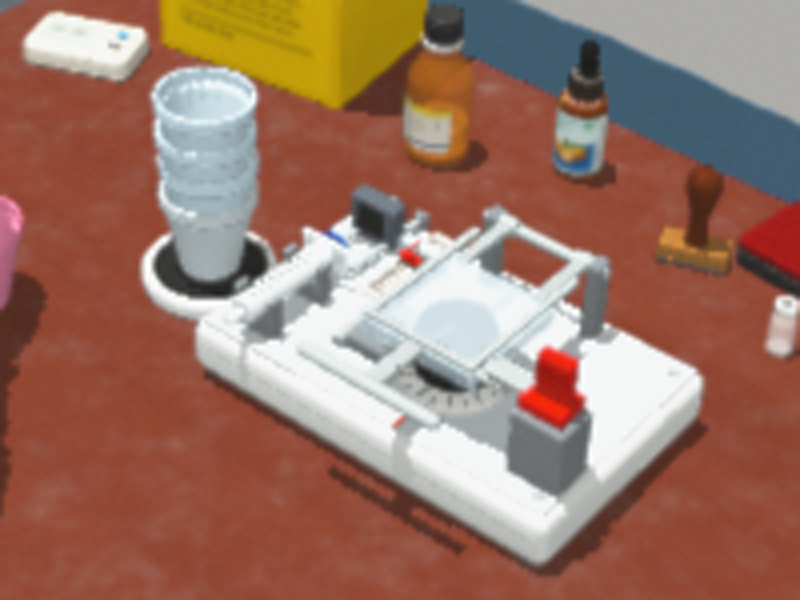

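Run:
```python
from h import *
for f,(y0,y1,x0,x1) in {'w9.png':(70,105,200,285),'w7.png':(70,165,220,275),'w4.png':(55,140,260,345)}.items():
    im=cv2.imread('pics/'+f).astype(int)[y0:y1,x0:x1]
    g=np.argwhere((im[...,1]-im[...,2]>25)&(im[...,1]-im[...,0]>10)); r=np.argwhere((im[...,2]-im[...,1]>70))
    print(f,'green',len(g),(g.mean(0)[::-1]+[x0,y0]).round(1) if len(g) else '', 'red',r.mean(0)[::-1].round(1)+[x0,y0], 'minrow', r.min(0)[::-1]+[x0,y0],r.max(0)[::-1]+[x0,y0])
    print([tuple(map(int,(b+x0,a+y0))) for a,b in g][:12])
```

```text
w9.png green 0  red [243.2  85. ] minrow [240  78] [247  92]
[]
w7.png green 0  red [240.8 117.2] minrow [234 110] [248 122]
[]
w4.png green 0  red [296.1  98.9] minrow [290  92] [302 106]
[]
```

Run:
```python
from h import *
# pose of w9: TCP ~ (.6727,-.0168,.3115), tool down, psi .015 ; w7 pose ~ (.5461,.0109,.2655)
for f,(y0,y1,x0,x1) in {'w9.png':(70,105,200,285),'w7.png':(70,165,220,275),'w4.png':(55,140,260,345),'top0.png':(205,245,322,338),'t9.png':(205,245,322,338)}.items():
    im=cv2.imread('pics/'+f).astype(int)[y0:y1,x0:x1]
    d=im[...,1]-im[...,2]; i=np.argsort(d.ravel())[::-1][:8]
    print(f,[(int(k%d.shape[1]+x0),int(k//d.shape[1]+y0),im.reshape(-1,3)[k].tolist()) for k in i])
C=cam('top')
for f in('top0.png','t9.png'):
    im=cv2.imread('pics/'+f).astype(int)[205:245,322:340]; m=(im[...,2]-im[...,1]>70); r=np.argwhere(m)[:,::-1]+[322,205]
    w=onz(r.astype(float),.042,C); print(f,len(r),w.mean(0).round(4),'x max',w[:,0].max().round(4),w[:,0].min().round(4))
```

```text
w9.png [(230, 104, [210, 207, 189]), (229, 104, [218, 215, 197]), (245, 101, [215, 211, 193]), (200, 103, [221, 219, 201]), (245, 99, [216, 212, 194]), (212, 104, [218, 215, 198]), (244, 103, [218, 213, 196]), (226, 104, [221, 218, 201])]
w7.png [(251, 156, [220, 217, 199]), (259, 125, [220, 216, 198]), (249, 124, [185, 185, 167]), (250, 161, [221, 218, 200]), (253, 149, [219, 215, 197]), (249, 162, [221, 219, 201]), (224, 92, [214, 210, 192]), (253, 147, [220, 216, 198])]
w4.png [(276, 86, [210, 207, 189]), (268, 94, [206, 203, 185]), (277, 85, [210, 206, 188]), (272, 87, [217, 213, 196]), (297, 126, [220, 215, 198]), (308, 112, [215, 210, 193]), (275, 87, [211, 207, 190]), (276, 87, [202, 198, 181])]
top0.png [(337, 243, [200, 202, 183]), (337, 228, [213, 215, 197]), (337, 235, [202, 204, 186]), (336, 206, [228, 231, 214]), (337, 232, [207, 208, 191]), (323, 227, [227, 223, 208]), (337, 229, [218, 218, 203]), (337, 239, [199, 199, 184])]
t9.png [(327, 223, [166, 180, 152]), (325, 222, [249, 251, 227]), (326, 223, [133, 140, 119]), (323, 221, [231, 232, 214]), (337, 227, [205, 206, 188]), (337, 235, [215, 216, 198]), (336, 222, [221, 223, 206]), (337, 242, [204, 207, 190])]
top0.png 22 [0.5962 0.0927 0.042 ] x max 0.6006 0.5937
t9.png 18 [0.6089 0.0937 0.042 ] x max 0.6166 0.6051
```

```bash
python3 -c "
from cell import robot
print(robot.hand_in())"
```

```text
the job is handed in; nothing more can be done
None
```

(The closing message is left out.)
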